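Index a bracket tree, hang a lug on its empty branch and clamp the tree

TASK

Turn the tree rack on the welding table until its one empty branch stands over the flat pointer tab of its foot, then hang the loose lug bracket by its eye on that branch, slid well down towards the branch's collar, and let go of it. Finally swing the rack's cam lever across, over its dead centre, until it stays at its clamped end, with the tree still on the pointer. Leave the spray can and the plain tube offcut where they are.

Things in the scene. Friction and masses are not known exactly. Their poses are not given: they have to be found in the camera images.
- rack: Fixed steel foot of the tree rack: disc 170 mm across, 12 mm thick. Origin at table level on the tree's vertical turning axis; z up; its -x axis runs out along the pointer tab, roughly towards the robot's right (world -y); a bar along its +x carries the cam lever's pivot. The tree's post (40 mm across) rises from it to 285 mm.
- tree (a joint): Turn of the tree about its vertical post, rad, counter-clockwise from above; at 0 or 6.283 the empty branch is over the pointer. Range -3.6 to 9.9, friction 0.15 N m, stays where left. Three equal branches 120 degrees apart; the other two carry lugs like the loose one, wired on, hanging upright within 80 mm of the post axis, down to 35 mm above the table; branch tips reach 101 mm out.
- tbar (a point): Middle of the flat steel turning bar across the top of the post: 90 mm long, 14 mm thick, 34 mm tall (283 to 317 mm above the table), to be gripped from above across its thickness. The point is on the turning axis, 300 mm up. The bar turns with the tree and lies along the empty branch as seen from above. The branches end below 236 mm.
- branch (a point): The empty branch: steel rod 10 mm across. Origin at its root, 15 mm from the post axis, 120 mm up; z runs outwards along the rod, which leans 38 degrees from vertical away from the post; x points back over the post and up; y is level. The rod ends at z = 140 mm; a collar 40 mm across at z = 30 to 35 mm stops the eye.
- branch_tip (a point): Outer end of the empty branch, 101 mm from the post axis, 230 mm above the table.
- pointer (a point): Point on top of the aluminium pointer tab (60 by 22 mm, 8 mm thick) of the foot, 101 mm from the post axis: exactly below the branch tip when the tree is on the pointer.
- lug: Loose steel lug bracket lying flat, 152 mm long, 0.2 to 0.4 kg: square tube 26 x 26 x 100 mm with a flat ring eye on one end. Origin under the tube's middle; x towards the eye, z up. Ring 54 mm outside, 30 mm hole, 8 mm thick, flush with the underside, centre at x = 75 mm. It threads over the branch underside first with its axes like the branch's; let go, it swings down and hangs from the rod.
- lug_eye (a point): Centre of the lug's eye, 75 mm from the lug's origin along its x, 4 mm above its underside.
- cam (a joint): Swing of the cam lever about its vertical pivot, rad, counter-clockwise from above. 0 = open (lever along the rack's -y), 1.6 = clamped (along the rack's +x, away from the post), dead centre 0.8. An over-centre spring holds it at either end: 0.5 N m (5 N at the knob) at an end, nothing at dead centre, beyond which it snaps over by itself. It does not stiffen the tree's turning.
- cam_knob (a point): Upright black round knob at the lever's end, 18 mm across, standing 40 to 90 mm above the table; this point is on its axis, 65 mm up, 95 mm from the pivot. The lever below it is a flat bar 16 mm wide, at 34 to 44 mm height.
- cam_pivot (a point): Pivot of the cam lever, on the lever's turning axis, 39 mm above the table; fixed to the foot at rack x = 200 mm, y = 0.
- offcut: Bystander: plain square tube offcut without an eye, 130 x 26 x 26 mm; origin under its middle, x along it.
- spray: Bystander: spray can, 66 mm across, 170 mm tall; origin under its centre.
Things that resemble listed ones, but are neither listed nor needed, are in the scene too. Leave any yellow look-alike of the lug alone.

How it is judged:
By the outcome, as a careful person would: the job done as asked, in the order asked, and still so for the second after the job is handed in, with the robot touching nothing.
It also fails if it takes over 72 s, if anything falls off the work surface, if the arm or the gripper's body presses on something with over 40 N, if the wrist force passes 120 N, or if a joint passes its speed limit or range.

ROBOT

A 6-joint arm with a two-finger parallel gripper is mounted at the origin on the work surface. World frame = base frame: x ahead of the robot, y to its left, z up, the work surface at z = 0. Lengths are in m, angles in rad, forces in N, time in s.
With the tool pointing down it reaches from about 0.425 to 0.95 m from the base axis. Payload 3.5 kg.
Tool frame: the origin (TCP) lies on the centre line of the jaws, within the pads' length; the fingertips stand ahead of it and the grasp point (between the pads) lies 11 mm behind it (tips_ahead is the z of the fingertips in the tool frame, in m); z points along the fingers, y is the direction in which the jaws open and shut (so a half turn about z gives the same grasp; the last joint's range is limited). The gripper opens to 85 mm and grips with 20 to 120 N. Pads are 22 mm wide; open, the fingers measure 114 mm over their backs; the gripper's body (76 mm by 85 mm) begins 54 mm behind the grasp point. The pads swing forward as they close: fully open they stand 13 mm farther back than shut.
Start: joints at [1.086, 0.286, 1.577, -0, 1.279, -0.15], TCP at [0.222, 0.638, 0.202] pointing down, gripper open.
Joint ranges: [-2.77, 2.77], [-0.9, 2.22], [0.21, 2.48], [-1.53, 4.67], [0.24, 2.81], [-2.84, 2.84]. Speed limits (rad/s): [2.79, 2.79, 3.14, 3.14, 3.14, 3.14].

INTERFACE

Orientations are given as a unit quaternion [x, y, z, w].
In Python, from plant import * gives the robot as it stands. The module is installed in compiled form; this text tells all that it offers.
- The arm moves only by the tool move_arm, never from a script. Its arguments are lists of equal length, an entry for each row: "linear": the shift along the world's x, y, z in m, a list of three; "twist": the turn, a rotation vector about the world's x, y, z in degrees, a list of three. A call has 1 to 20 rows; each row shifts and turns the pose as measured when the row begins; what a row does not reach is not made up. A row lasts 1/12 s, in which the tool goes at most 41.7 mm and 7.16 degrees, less where a joint would pass 70% of its speed; a pose out of reach is approached as far as the arm can. A call is refused whole if a number of a shift passes 0.0417 or a number of a turn 7.16, either way. A call with a gripper value outside its range is refused whole. "grip" is the opening, from 0 (shut) to 1 (fully open), set as the call begins (left out, the last holds). The fingers move at their own pace and stop on an object; "force" is the grip in N (left out, the last holds). Time passes only in rows, so rows that do not move let the fingers close. It gives the time, the measured TCP pose, the force and the opening at its end, in the units of the state.
- get_state(): the state, without advancing time (a new reading comes with each control period).
- read_camera(name): name is "side" or "top"; returns a dict with "img" (480x640x3 uint8, blue, green, red), "depth" (480x640 float32, m along the optical axis (not along the pixel's ray), 0 where there is no reading), "fx", "fy", "cx", "cy" (pixels), "rvec" (rotation vector, rad) and "tvec" (3), from world to camera coordinates, as OpenCV has them. Camera axes: x right, y down, z forward; pixel columns grow to the right and rows downward; lengths in m; the calibration is good to about 2 mm. A picture is of the moment at which its call begins.
- sign_off(): hands the job in, once; it reports no verdict.
The state is a dict: "time": time; "qpos": joint angles; "dq": joint speeds; "joint_efforts": joint torques, N m; "eef_pos": TCP position; "tcp_rot": TCP orientation; "contact_force": force on the tool from outside, world axes, zero at the start; "wrist_torque": the same for the moment, N m; "opening": opening from 0.0 (shut) to 1.0 (fully open).
Only numpy, scipy, OpenCV 4.12 (cv2) and the standard library are available. Lean on these libraries where they do the work, as an engineer would, in place of code of your own. Each camera call takes 0.05 s, during which the arm holds its last target.

## Working session

There is one attempt and no reset: what is moved stays moved. The work goes in short steps, Python scripts to look and compute and a tool call to move; the robot and the scene stay as the last step left them, time stands still between calls to the robot, and variables do not carry over. Pictures are saved under pics/ and viewed, and the job is handed in when it is done.

Besides the shell and the picture viewer there is one more tool, called after "Emit:" in YAML: its name, and indented under it one key for each argument. move_arm: Moves the arm, as the interface text tells. Its arguments: {"type":"object","properties":{"linear":{"type":"array","items":{"type":"array","items":{"type":"number"}}},"twist":{"type":"array","items":{"type":"array","items":{"type":"number"}}},"grip":{"type":"number"},"force":{"type":"number"}},"required":["linear","twist"]}

```bash
mkdir -p pics; ls; cat > h.py <<'E'
import numpy as np, cv2
from plant import *
def cam(n,save=None):
    c=read_camera(n)
    R=cv2.Rodrigues(np.array(c['rvec'],float))[0]; c['R']=R; c['t']=np.array(c['tvec'],float).ravel()
    if save: cv2.imwrite('pics/'+save,c['img'])
    return c
def ray(c,u,v):
    d=np.array([(u-c['cx'])/c['fx'],(v-c['cy'])/c['fy'],1.0])
    return -c['R'].T@c['t'], c['R'].T@d
def onplane(c,u,v,z):
    o,d=ray(c,u,v); s=(z-o[2])/d[2]; return o+s*d
def bydepth(c,u,v):
    o,d=ray(c,u,v); return o+d*c['depth'][int(round(v)),int(round(u))]
def cloud(c):
    v,u=np.mgrid[0:480,0:640]; D=c['depth']
    P=np.stack([(u-c['cx'])/c['fx']*D,(v-c['cy'])/c['fy']*D,D],-1)
    W=(P-c['t'])@c['R']
    W[D<=0]=np.nan
    return W
def proj(c,p):
    q=c['R']@np.array(p,float)+c['t']; return c['fx']*q[0]/q[2]+c['cx'],c['fy']*q[1]/q[2]+c['cy']
def tri(c1,p1,c2,p2):
    o1,d1=ray(c1,*p1);o2,d2=ray(c2,*p2)
    A=np.stack([d1,-d2],1); s=np.linalg.lstsq(A,o2-o1,rcond=None)[0]
    a=o1+s[0]*d1;b=o2+s[1]*d2
    return (a+b)/2,np.linalg.norm(a-b)
E
python3 - <<'E'
from h import *
s=get_state();print(s)
for n in('side','top'):
    c=cam(n,n+'0.png');print(n,c['fx'],c['cx'],c['cy'],-c['R'].T@c['t'],c['R'])
    np.save
E
```

```text
pics
{'time': 0.0, 'qpos': array([ 1.08601150e+00,  2.87177521e-01,  1.57817738e+00, -2.28878197e-05,
        1.27858358e+00, -1.49985550e-01]), 'dq': array([ 0.00025688, -0.00020295, -0.00119253,  0.00049561, -0.0004625 ,
       -0.00108858]), 'joint_efforts': array([ 2.65811541e-03, -4.05975652e+01, -2.92626232e+01,  3.99616511e-05,
        5.74182108e-03,  1.06730377e-05]), 'eef_pos': array([0.22141981, 0.63688671, 0.20083914]), 'tcp_rot': array([ 1.66615525e-01,  9.86021243e-01, -1.11775206e-03, -3.55639486e-04]), 'contact_force': array([-0.31650516, -0.36438168, -0.04629425]), 'wrist_torque': array([-0.01924631,  0.01661302, -0.00129723]), 'opening': 0.9954779316240038}
side 499.06931042688217 321.998469724058 230.75770874039512 [0.45121054 0.7732905  0.67721833] [[-0.99593328 -0.08833601  0.01771007]
 [-0.05909227  0.49210088 -0.86853027]
 [ 0.06800735 -0.86604473 -0.49531962]]
top 510.78610505478264 309.0694310397215 251.2629150733438 [ 0.41859587 -0.0652151   1.16596399] [[ 0.02794775 -0.99952313  0.01313178]
 [-0.99248254 -0.029312   -0.11882428]
 [ 0.11915254 -0.00971219 -0.99282846]]
```

View pics/side0.png

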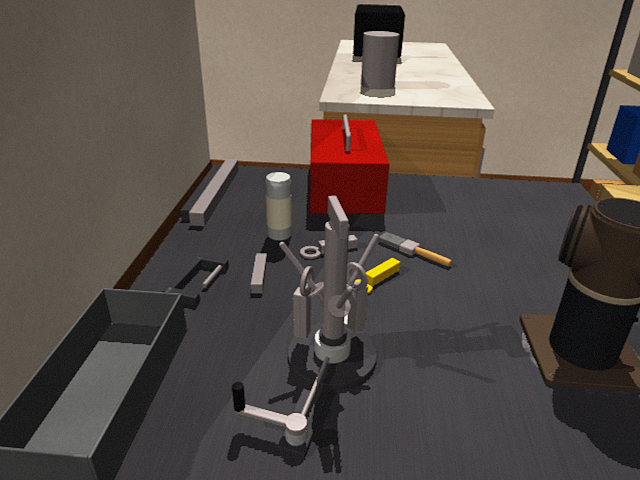

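View pics/top0.png

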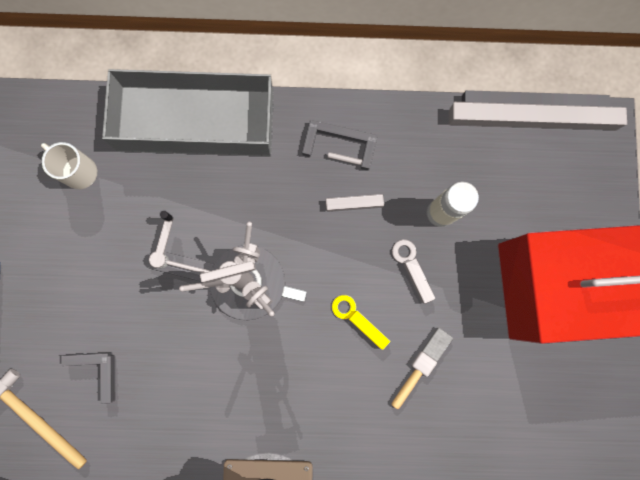

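```bash
python3 - <<'E'
import cv2
a=cv2.imread('pics/top0.png');b=cv2.imread('pics/side0.png')
cv2.imwrite('pics/ct.png',cv2.resize(a[200:340,140:460],None,fx=2.5,fy=2.5,interpolation=cv2.INTER_CUBIC))
cv2.imwrite('pics/cs.png',cv2.resize(b[180:450,215:455],None,fx=2.2,fy=2.2,interpolation=cv2.INTER_CUBIC))
E
```

```text
(no output)
```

View pics/ct.png

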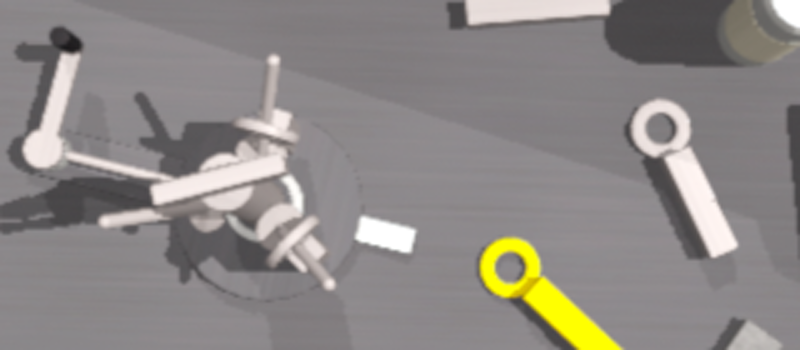

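View pics/cs.png

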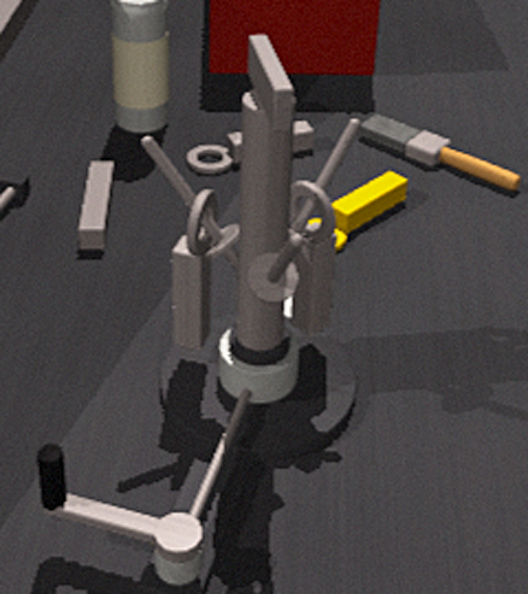

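Candidates for the loose lug: the grey tube with an eye, top (405,250)–(425,295); the yellow look-alike (343,307)–(385,345); the grey offcut without an eye (354,202); two lugs wired on the tree (248,252), (258,295). I choose the grey one with an eye, and the crop confirms it has a ring and a flat-lying tube. The empty branch is the one at top (182,288), which points away from the pointer tab at (294,294).

```bash
cat > meas.py <<'E'
from h import *
def comp(W,lo,hi,zr,img=None):
    m=(W[...,0]>lo[0])&(W[...,0]<hi[0])&(W[...,1]>lo[1])&(W[...,1]<hi[1])&(W[...,2]>zr[0])&(W[...,2]<zr[1])
    return m
E
python3 - <<'E'
from meas import *
c=cam('top');s=cam('side')
W=cloud(c);WS=cloud(s)
np.set_printoptions(precision=4,suppress=True)
for n,u,v in [('tab',294,294),('bar',228,272),('pivot',157,260),('knob',166,216),('lugtube',420,282),('ring',395,250),('hole',404,251),('offcut',354,202),('table',330,360),('tip',184,288),('can',462,198),('yring',343,297),('ytube',370,330)]:
    print(n,bydepth(c,u,v))
# tab: bright blob
hsv=cv2.cvtColor(c['img'],cv2.COLOR_BGR2HSV)
g=c['img'].min(2)
def blob(mask,seed):
    n,l,st,ce=cv2.connectedComponentsWithStats(mask.astype(np.uint8))
    k=l[seed[1],seed[0]]; print('area',st[k][4] if k else None); return l==k
# tab
m=blob(g>200,(294,294)); p=np.argwhere(m)[:,::-1].astype(np.float32); r=cv2.minAreaRect(p);print('tab',r)
for q in cv2.boxPoints(r): print(onplane(c,q[0],q[1],0.008))
# bar by height
m=(W[...,2]>0.305)&(W[...,2]<0.33); m[:, :180]=0; m[:,280:]=0;m[:240]=0;m[300:]=0
P=W[m];print(len(P),P.mean(0));r=cv2.minAreaRect(P[:,:2].astype(np.float32));print('bar',r,'z',np.median(P[:,2]))
# lug
m=comp(W,(0,0),(1,1),(0,1))
m=blob((W[...,2]>0.005)&(g>90)&(abs(np.arange(640)[None]-415)<35)&(abs(np.arange(480)[:,None]-272)<40),(420,282))
P=W[m];t=P[P[:,2]>0.02];print('tube',len(t),np.median(t[:,2]),cv2.minAreaRect(t[:,:2].astype(np.float32)))
rg=P[(P[:,2]<0.016)];print('ring',len(rg),np.median(rg[:,2]),cv2.minEnclosingCircle(rg[:,:2].astype(np.float32)))
E
```

```text
tab [ 0.4593 -0.0452  0.0094]
bar [0.4818 0.0603 0.3164]
pivot [0.5237 0.2567 0.047 ]
knob [0.6137 0.2302 0.0936]
lugtube [ 0.4934 -0.3261  0.0278]
ring [ 0.5663 -0.2732  0.0075]
hole [ 0.5651 -0.2946  0.0038]
offcut [ 0.6711 -0.1754  0.0271]
table [ 0.3139 -0.1307 -0.0053]
tip [0.4568 0.1521 0.2287]
can [ 0.6544 -0.3774  0.1693]
yring [ 0.4558 -0.1563  0.0057]
ytube [ 0.3842 -0.2156  0.0282]
area 225
tab ((293.7647399902344, 293.441162109375), (22.55581283569336, 9.701424598693848), 14.03624439239502)
[ 0.4554 -0.0174  0.008 ]
[ 0.4767 -0.022   0.008 ]
[ 0.4658 -0.0719  0.008 ]
[ 0.4445 -0.0672  0.008 ]
486 [0.4826 0.061  0.3165]
bar ((0.482930064201355, 0.061624426394701004), (0.014436977915465832, 0.08995635062456131), 16.464916229248047) z 0.31694258994228086
area 832
tube 530 0.02587834178804714 ((0.49664634466171265, -0.32698947191238403), (0.09998434036970139, 0.027148623019456863), 26.503173828125)
ring 288 0.007996225715424413 ((0.5211043357849121, -0.3226660490036011), 0.07776665687561035)
```

```bash
python3 - <<'E'
import plant
print([n for n in dir(plant) if not n.startswith('_')])
print(getattr(plant,'tips_ahead',None))
from meas import *
print(get_state().get('tips_ahead'),get_state().keys())
np.set_printoptions(precision=4,suppress=True)
c=cam('top');s=cam('side')
# ring: hole and outer contour in top
g=cv2.cvtColor(c['img'],cv2.COLOR_BGR2GRAY)
cr=g[225:310,380:445]
_,b=cv2.threshold(cr,0,255,cv2.THRESH_OTSU)
cs,hh=cv2.findContours(b,cv2.RETR_CCOMP,cv2.CHAIN_APPROX_NONE)
for k,q in enumerate(cs):
    if cv2.contourArea(q)>40: 
        (x,y),r=cv2.minEnclosingCircle(q); M=cv2.moments(q); x,y=M['m10']/M['m00']+380,M['m01']/M['m00']+225
        print(hh[0][k][3],cv2.contourArea(q),x,y,r,onplane(c,x,y,0.004))
        if hh[0][k][3]>=0: top=(x,y)
g2=cv2.cvtColor(s['img'],cv2.COLOR_BGR2GRAY)
cr=g2[225:270,290:370]
cv2.imwrite('pics/r.png',cv2.resize(s['img'][225:270,290:370],None,fx=9,fy=9,interpolation=cv2.INTER_CUBIC))
print('eye in side',proj(s,onplane(c,*top,0.004)))
W=cloud(s)
for a in[(300,252),(330,245),(345,242),(310,258)]: print(a,W[a[1],a[0]],s['img'][a[1],a[0]])
# side: bar top height, tip height
m=(W[...,2]>0.29)&(W[...,0]>.42)&(W[...,0]<.55)&(W[...,1]>0)&(W[...,1]<.12)
P=W[m];print('side bar',len(P),np.percentile(P[:,2],[50,95,99]),cv2.minAreaRect(P[P[:,2]>.31][:,:2].astype(np.float32)))
E
```

```text
['Unreachable', 'get_state', 'read_camera', 'sign_off', 'tips_ahead']
0.008
None dict_keys(['time', 'qpos', 'dq', 'joint_efforts', 'eef_pos', 'tcp_rot', 'contact_force', 'wrist_torque', 'opening'])
-1 851.0 413.051116333725 267.1917352134743 33.70840835571289 [ 0.5284 -0.3155  0.004 ]
0 149.0 404.0570469798658 250.94295302013424 7.280210018157959 [ 0.5652 -0.2947  0.004 ]
eye in side (np.float64(309.7251986400407), np.float64(251.42120213500155))
(300, 252) [ 0.5883 -0.2808  0.0092] [120 122 136]
(330, 245) [0.492  0.0826 0.2565] [83 84 94]
(345, 242) [0.4681 0.0746 0.2591] [55 60 61]
(310, 258) [ 0.5613 -0.2651  0.0034] [75 77 84]
side bar 508 [0.3115 0.3171 0.3176] ((0.4843073785305023, 0.06415682286024094), (0.013473653234541416, 0.09322503209114075), 16.559839248657227)
```

View pics/r.png

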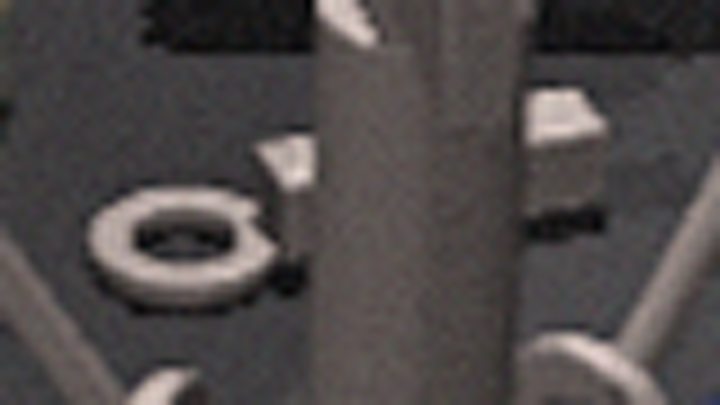

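Emit:
move_arm:
  linear:
    - [0.013,-0.028,0.012]
    - [0.013,-0.028,0.012]
    - [0.013,-0.028,0.012]
    - [0.013,-0.028,0.012]
    - [0.013,-0.028,0.012]
    - [0.013,-0.028,0.012]
    - [0.013,-0.028,0.012]
    - [0.013,-0.028,0.012]
    - [0.013,-0.028,0.012]
    - [0.013,-0.028,0.012]
    - [0.013,-0.028,0.012]
    - [0.013,-0.028,0.012]
    - [0.013,-0.028,0.012]
    - [0.013,-0.028,0.012]
    - [0.013,-0.028,0]
    - [0.013,-0.028,0]
    - [0.013,-0.028,0]
    - [0.013,-0.028,0]
    - [0.013,-0.028,0]
    - [0.013,-0.028,0]
  twist:
    - [0,0,-7]
    - [0,0,-7]
    - [0,0,-7]
    - [0,0,-7]
    - [0,0,-7]
    - [0,0,-7]
    - [0,0,-7]
    - [0,0,-7]
    - [0,0,-7]
    - [0,0,-7]
    - [0,0,-7]
    - [0,0,-7]
    - [0,0,-7]
    - [0,0,-7]
    - [0,0,-7]
    - [0,0,-7]
    - [0,0,-7]
    - [0,0,-7]
    - [0,0,-7]
    - [0,0,-7]

```text
time: 1.97
eef_pos: [0.4833, 0.0518, 0.377]
tcp_rot: [0.988, 0.153, 0.007, -0.001]
contact_force: [0.7, 1.2, -0.4]
opening: 1.0
```

```bash
cat > st.py <<'E'
from h import *
from scipy.spatial.transform import Rotation as Rn
np.set_printoptions(precision=4,suppress=True)
def st():
    s=get_state();R=Rn.from_quat(s['tcp_rot']).as_matrix()
    print('t',round(s['time'],2),'p',s['eef_pos'],'yaw_y',round(np.degrees(np.arctan2(R[1,1],R[0,1])),2),'z',R[:,2],'op',round(s['opening'],3),'F',s['contact_force'],'T',s['wrist_torque']);print('q',s['qpos'])
    return s,R
if __name__=='__main__': st()
E
python3 st.py
```

```text
t 1.97 p [0.4833 0.0518 0.377 ] yaw_y -72.36 z [ 0.013   0.0047 -0.9999] op 1.0 F [ 0.7354  1.1832 -0.4237] T [-0.0035  0.0119 -0.0368]
q [-0.1058 -0.23    1.7933  0.006   1.5659  1.1572]
```

Emit:
move_arm:
  linear:
    - [0,0.003,-0.01]
    - [0,0.003,-0.01]
    - [0,0.003,-0.01]
    - [0,0.002,-0.007]
    - [0,0,0]
    - [0,0,0]
    - [0,0,0]
    - [0,0,0]
    - [0,0,0]
    - [0,0,0]
    - [0,0,0]
    - [0,0,0]
    - [0,0,0]
    - [0,0,0]
  twist:
    - [-0.3,0.7,-7]
    - [0,0,-7]
    - [0,0,-7]
    - [0,0,-7]
    - [0,0,-7]
    - [0,0,-7]
    - [0,0,-7]
    - [0,0,-7]
    - [0,0,-7]
    - [0,0,-7]
    - [0,0,-7]
    - [0,0,-7]
    - [0,0,-7]
    - [0,0,0]

```text
time: 3.13
eef_pos: [0.4841, 0.0549, 0.3371]
tcp_rot: [0.79, -0.613, -0.002, 0.002]
contact_force: [0.0, 0.2, 1.0]
opening: 0.998
```

```bash
python3 st.py
```

```text
t 3.13 p [0.4841 0.0549 0.3371] yaw_y -165.55 z [-0.0066 -0.0012 -1.    ] op 0.998 F [0.0255 0.2455 0.9982] T [ 0.0046 -0.0521  0.0527]
q [-0.0946 -0.2076  1.8444 -0.0018  1.5113  2.7949]
```

Emit:
move_arm:
  linear:
    - [0,0.008,0]
    - [0,0,0]
    - [0,0,-0.02]
    - [0,0,-0.02]
    - [0,0,0]
  twist:
    - [0,-0.4,2]
    - [0,0,0]
    - [0,0,0]
    - [0,0,0]
    - [0,0,0]

```text
time: 3.55
eef_pos: [0.4846, 0.0644, 0.2981]
tcp_rot: [0.806, -0.592, 0.003, -0.001]
contact_force: [0.1, -0.7, -0.2]
opening: 1.002
```

```bash
python3 st.py; python3 - <<'E'
from h import *
a=cam('top');b=cam('side')
cv2.imwrite('pics/g1.png',np.hstack([cv2.resize(a['img'][180:360,120:320],(400,360)),cv2.resize(b['img'][80:350,200:500],(400,360))]))
E
```

```text
t 3.55 p [0.4846 0.0644 0.2981] yaw_y -162.54 z [ 0.0063 -0.0015 -1.    ] op 1.002 F [ 0.0891 -0.6622 -0.2329] T [-0.008   0.0363 -0.0562]
q [-0.0752 -0.1994  1.9063 -0.0011  1.4284  2.7617]
```

View pics/g1.png

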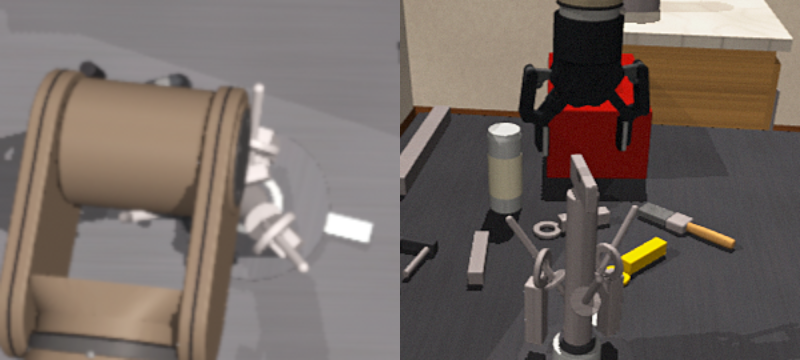

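```bash
python3 - <<'E'
from h import *
b=cam('side','s2.png')
for p in [(0.4846,.0644,.298),(0.4846,.0644,.317),(0.4846,.0644,.29),(.4835,.0628,.317)]: print(p,proj(b,p))
cv2.imwrite('pics/g2.png',cv2.resize(b['img'][100:340,250:420],None,fx=2.5,fy=2.5))
W=cloud(b)
for u,v in [(305,185),(369,185),(303,180),(371,180),(337,205)]: print(u,v,W[v,u],b['img'][v,u])
E
```

```text
(0.4846, 0.0644, 0.298) (np.float64(336.0580016885579), np.float64(217.43979172679371))
(0.4846, 0.0644, 0.317) (np.float64(336.4358502072347), np.float64(206.91782603409672))
(0.4846, 0.0644, 0.29) (np.float64(335.9015408302065), np.float64(221.7967646999561))
(0.4835, 0.0628, 0.317) (np.float64(337.18761388945154), np.float64(206.50415337460362))
305 185 [0.53263749 0.08441989 0.36144569] [5 9 6]
369 185 [0.43533133 0.05652017 0.35447501] [53 60 60]
303 180 [0.53550898 0.08588243 0.37019588] [23 22 20]
371 180 [0.43274368 0.05481705 0.36237224] [21 18 16]
337 205 [0.48417644 0.05649949 0.31648822] [171 172 187]
```

View pics/g2.png

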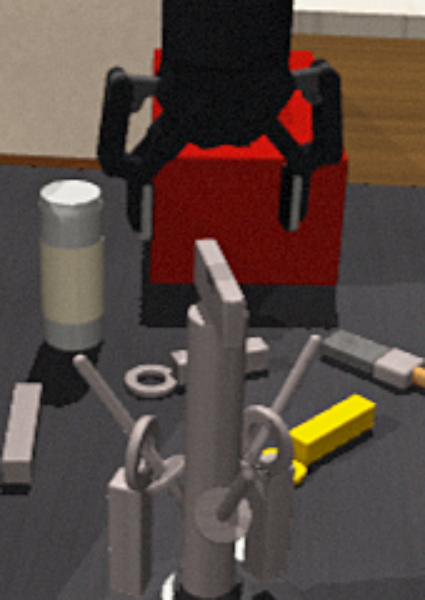

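```bash
python3 - <<'E'
from st import *
st()
b=cam('side','s3.png');W=cloud(b)
for u in (306,367):
  for v in range(176,204,2): print(u,v,W[v,u],b['img'][v,u])
E
```

```text
t 3.7 p [0.4866 0.0641 0.3027] yaw_y -162.62 z [ 0.0131 -0.002  -0.9999] op 1.001 F [ 0.525  -0.1825  0.1442] T [0.0199 0.0306 0.0027]
q [-0.0755 -0.2013  1.8997 -0.0011  1.4299  2.763 ]
306 176 [0.5304 0.0904 0.379 ] [34 33 35]
306 178 [0.5304 0.0904 0.3757] [30 29 30]
306 180 [0.5305 0.0896 0.3721] [60 63 62]
306 182 [0.5306 0.0891 0.3686] [59 59 64]
306 184 [0.5307 0.0883 0.3649] [54 54 61]
306 186 [0.5304 0.0902 0.3625] [60 60 63]
306 188 [0.5305 0.0895 0.3589] [58 61 65]
306 190 [0.5304 0.0903 0.356 ] [58 59 61]
306 192 [0.5308 0.0868 0.3509] [69 71 72]
306 194 [0.5305 0.0896 0.3489] [82 85 87]
306 196 [ 0.6124 -0.6169  0.0028] [47 46 45]
306 198 [ 0.6111 -0.606   0.0013] [54 50 55]
306 200 [ 0.6097 -0.5944  0.0001] [60 55 58]
306 202 [ 0.6079 -0.5787  0.0011] [71 70 70]
367 176 [0.4395 0.061  0.3714] [68 70 73]
367 178 [0.4392 0.0602 0.3677] [79 81 83]
367 180 [0.439  0.0615 0.3649] [77 81 82]
367 182 [0.4388 0.0605 0.3612] [87 88 92]
367 184 [0.4386 0.0591 0.3571] [95 94 99]
367 186 [0.4384 0.0596 0.354 ] [91 94 97]
367 188 [0.4382 0.0602 0.3508] [86 91 90]
367 190 [0.438  0.0599 0.3473] [86 87 80]
367 192 [ 0.4268 -0.5227  0.0716] [17 10 87]
367 194 [ 0.4263 -0.5245  0.0645] [10 16 94]
367 196 [ 0.426  -0.5233  0.0588] [ 6 11 92]
367 198 [ 0.4255 -0.5258  0.0512] [14 19 96]
367 200 [ 0.4251 -0.529   0.0433] [14 10 97]
367 202 [ 0.4246 -0.5302  0.0363] [ 8 13 93]
```

Emit:
move_arm:
  linear:
    - [0,0,0]
    - [0,0,0]
  twist:
    - [0,0,0]
    - [0,0,0]

```text
time: 3.92
eef_pos: [0.4878, 0.064, 0.3057]
tcp_rot: [0.806, -0.592, 0.008, -0.004]
contact_force: [0.7, -0.4, -0.3]
opening: 1.002
```

```bash
python3 - <<'E'
from st import *
st()
b=cam('side','s4.png');W=cloud(b)
for u in (306,367):
  for v in range(186,220,2): 
    if abs(W[v,u][1])<.2: print(u,v,W[v,u])
t=cam('top');W=cloud(t)
m=(W[...,2]>.34)
v,u=np.where(m);print(u.min(),u.max(),v.min(),v.max())
cv2.imwrite('pics/t4.png',t['img'])
E
```

```text
t 3.92 p [0.4878 0.064  0.3057] yaw_y -162.59 z [ 0.018  -0.0024 -0.9998] op 1.002 F [ 0.6673 -0.3669 -0.3167] T [0.0574 0.0132 0.0014]
q [-0.0755 -0.2027  1.8955 -0.0011  1.4306  2.7624]
306 186 [0.5307 0.0881 0.3616]
306 188 [0.5304 0.0902 0.3592]
306 190 [0.5306 0.0884 0.3551]
306 192 [0.5304 0.0899 0.3524]
367 186 [0.4384 0.0596 0.354 ]
367 188 [0.4382 0.061  0.3512]
94 245 213 479
```

View pics/t4.png

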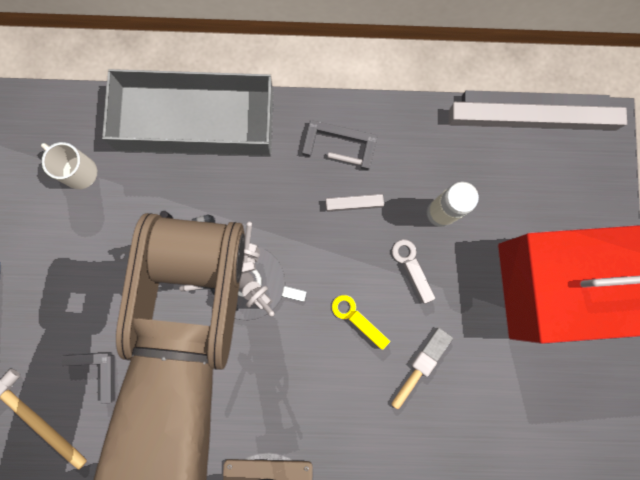

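View pics/s4.png

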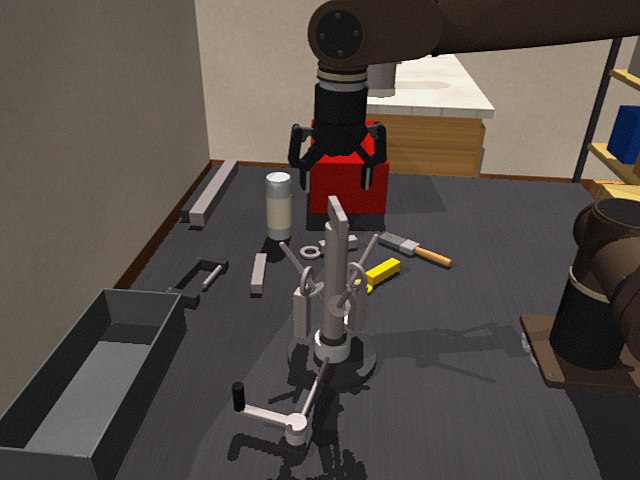

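Emit:
move_arm:
  linear:
    - [0,0,0]
    - [0,0,0]
    - [0,0,0]
    - [0,0,0]
  twist:
    - [0,0,0]
    - [0,0,0]
    - [0,0,0]
    - [0,0,0]

```text
time: 4.35
eef_pos: [0.4881, 0.0638, 0.3066]
tcp_rot: [0.806, -0.592, 0.009, -0.005]
contact_force: [0.1, -0.1, 0.2]
opening: 0.997
```

```bash
python3 - <<'E'
from st import *
s,_=st(); print(s['dq'],s['joint_efforts'])
b=cam('side','s5.png');W=cloud(b)
for u in (306,367):
  for v in range(186,220,2): 
    if abs(W[v,u][1])<.2: print(u,v,W[v,u])
s,_=st(); print(s['dq'],s['joint_efforts'])
E
```

```text
t 4.35 p [0.4881 0.0638 0.3066] yaw_y -162.59 z [ 0.0194 -0.0025 -0.9998] op 0.997 F [ 0.1236 -0.1407  0.1553] T [-0.0411  0.0398 -0.0096]
q [-0.0758 -0.2032  1.8944 -0.0011  1.4308  2.7622]
[ 0.0008 -0.0007 -0.0007  0.0002  0.0006 -0.001 ] [  0.0022 -22.5518 -30.6224  -0.0024  -0.0433   0.    ]
306 186 [0.5306 0.0888 0.3619]
306 188 [0.5306 0.0885 0.3584]
306 190 [0.5304 0.0908 0.3562]
306 192 [0.531  0.0851 0.3501]
367 186 [0.4384 0.0581 0.3533]
367 188 [0.4382 0.0623 0.3518]
t 4.4 p [0.4881 0.0638 0.3066] yaw_y -162.59 z [ 0.0194 -0.0026 -0.9998] op 0.997 F [ 0.5203 -0.4267 -0.3365] T [ 0.0327 -0.0208  0.0025]
q [-0.0758 -0.2032  1.8945 -0.0011  1.4308  2.7622]
[ 0.0009  0.0016  0.0026  0.0007 -0.0011  0.0016] [  0.0004 -22.5177 -30.5797  -0.0021  -0.0423  -0.0003]
```

```bash
python3 - <<'E'
from st import *
b=cam('side');W=cloud(b)
cv2.imwrite('pics/s6.png',cv2.resize(b['img'][40:220,280:400],None,fx=3.3,fy=3.3,interpolation=cv2.INTER_CUBIC))
for v in range(60,200,6): print(v,W[v,342],b['img'][v,342])
for n,p in dict(tcp=(.488,.0638,.3066),wr=(.488,.0638,.5)).items(): print(n,proj(b,p))
E
```

```text
60 [0.4815 0.1234 0.5536] [28 36 47]
66 [0.4813 0.1208 0.5458] [16 25 28]
72 [0.4822 0.0956 0.533 ] [26 23 21]
78 [0.4817 0.0998 0.5262] [67 84 95]
84 [0.4816 0.0962 0.5175] [85 88 91]
90 [0.4813 0.0952 0.5093] [80 83 87]
96 [0.4807 0.1025 0.5032] [17 13 17]
102 [0.4804 0.1022 0.495 ] [20 20 16]
108 [0.4802 0.1    0.4863] [15 17 15]
114 [0.4798 0.1023 0.4786] [ 9 14 12]
120 [0.4795 0.101  0.4699] [25 22 22]
126 [0.4804 0.0727 0.4523] [20 16 16]
132 [0.4799 0.0758 0.4444] [20 18 20]
138 [0.4797 0.0727 0.4343] [20 19 16]
144 [0.4793 0.0737 0.4255] [20 16 21]
150 [0.479  0.0728 0.4159] [17 18 15]
156 [ 0.5036 -0.5646  0.1602] [ 12  22 214]
162 [ 0.5013 -0.5235  0.1585] [ 19  27 198]
168 [ 0.5003 -0.5138  0.1447] [ 1  8 93]
174 [ 0.4997 -0.5171  0.1254] [ 8  4 90]
180 [ 0.4991 -0.5183  0.1066] [12 14 98]
186 [ 0.4985 -0.5197  0.0875] [ 0  3 90]
192 [ 0.4978 -0.5196  0.0689] [ 14  23 101]
198 [ 0.497  -0.5185  0.0504] [ 9 13 94]
tcp (np.float64(334.13659414190613), np.float64(212.4154951702243))
wr (np.float64(338.21210802456227), np.float64(90.96845970402381))
```

View pics/s6.png

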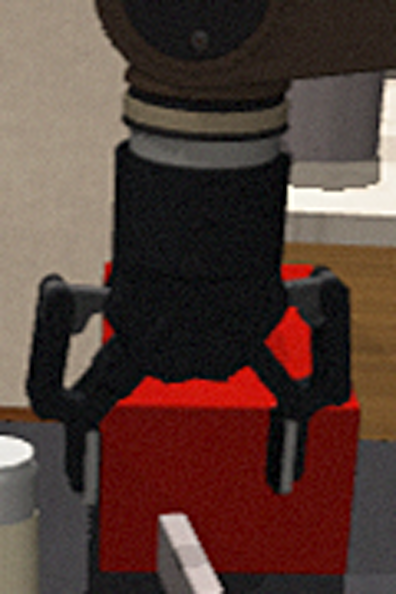

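Emit:
move_arm:
  linear:
    - [0,0,0.03]
    - [0,0,0]
    - [0,0,0]
    - [0,0,0]
  twist:
    - [0,0,0]
    - [0,0,0]
    - [0,0,0]
    - [0,0,0]

```text
time: 4.78
eef_pos: [0.4878, 0.0639, 0.3365]
tcp_rot: [0.806, -0.592, 0.008, -0.004]
contact_force: [0.5, 0.1, -0.3]
opening: 0.998
```

```bash
cat > tips.py <<'E'
from st import *
s,_=st()
b=cam('side');W=cloud(b)
m=(W[...,2]>.325)&(W[...,2]<.45)&(abs(W[...,1]-.07)<.04)
v,u=np.where(m)
for lo,hi in((285,318),(355,390)):
    k=(u>=lo)&(u<hi); z=W[v[k],u[k]][:,2]; print('tip',lo,z.min(),v[k].max(),np.sort(z)[:6])
cv2.imwrite('pics/s7.png',b['img'])
E
python3 tips.py
```

```text
t 4.78 p [0.4878 0.0639 0.3365] yaw_y -162.59 z [ 0.0176 -0.0024 -0.9998] op 0.998 F [ 0.4703  0.1206 -0.2922] T [ 0.0078  0.0054 -0.0292]
q [-0.0758 -0.2122  1.8494 -0.0011  1.4867  2.7621]
tip 285 0.3800367509794897 174 [0.38   0.3801 0.3806 0.3807 0.3808 0.3808]
tip 355 0.3773578443133838 171 [0.3774 0.3781 0.3787 0.3787 0.3787 0.3789]
```

Emit:
move_arm:
  linear:
    - [0,0,-0.024]
    - [0,0,-0.024]
    - [0,0,-0.022]
    - [0,0,0]
    - [0,0,0]
    - [0,0,0]
  twist:
    - [0,1,0]
    - [0,0,0]
    - [0,0,0]
    - [0,0,0]
    - [0,0,0]
    - [0,0,0]

```text
time: 5.33
eef_pos: [0.4869, 0.0639, 0.2634]
tcp_rot: [0.806, -0.592, 0.0, 0.001]
contact_force: [-0.2, -0.5, -1.0]
opening: 1.001
```

```bash
sed -i 's/W\[...,2\]>.325/W[...,2]>.26/' tips.py; python3 tips.py; python3 -c "
import cv2;b=cv2.imread('pics/s7.png');cv2.imwrite('pics/s8.png',cv2.resize(b[100:260,270:410],None,fx=3.5,fy=3.5,interpolation=cv2.INTER_CUBIC))"
```

```text
t 5.33 p [0.4869 0.0639 0.2634] yaw_y -162.59 z [-0.001  -0.0024 -1.    ] op 1.001 F [-0.1694 -0.4644 -0.9929] T [-0.01   -0.048   0.0066]
q [-0.075  -0.1718  1.9445 -0.0025  1.3697  2.7633]
tip 285 0.30611223555197054 217 [0.3061 0.3065 0.3073 0.3083 0.3089 0.3091]
tip 355 0.30592218564282914 213 [0.3059 0.3062 0.3066 0.3074 0.3076 0.3081]
```

View pics/s8.png

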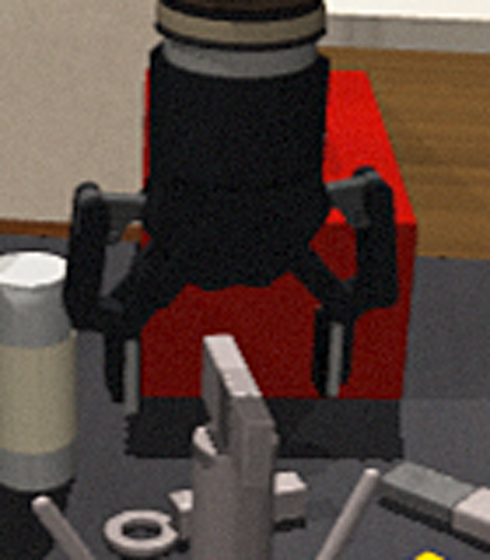

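The picture shows the fingertips about 37 mm higher than the reported TCP implies (tips at z 0.306, TCP reading 0.263). I'll go by the camera from here on and check again at each grasp. The bar, at side (337,205), now sits between the pads.

Emit:
move_arm:
  linear:
    - [0,0,0]
    - [0,0,0]
    - [0,0,0]
    - [0,0,0]
    - [0,0,0]
    - [0,0,0]
    - [0,0,0]
  twist:
    - [0,0,0]
    - [0,0,0]
    - [0,0,0]
    - [0,0,0]
    - [0,0,0]
    - [0,0,0]
    - [0,0,0]
  grip: 0
  force: 50

```text
time: 5.97
eef_pos: [0.4825, 0.0613, 0.2702]
tcp_rot: [0.806, -0.592, -0.002, 0.008]
contact_force: [12.3, 2.0, -7.1]
opening: 0.152
```

```bash
python3 tips.py; python3 -c "
import cv2;b=cv2.imread('pics/s7.png');cv2.imwrite('pics/s9.png',cv2.resize(b[100:260,270:410],None,fx=3.5,fy=3.5,interpolation=cv2.INTER_CUBIC))"
```

```text
t 5.97 p [0.4825 0.0613 0.2702] yaw_y -162.61 z [-0.0125 -0.0104 -0.9999] op 0.152 F [12.2801  1.9704 -7.0786] T [ 0.7401 -2.2253 -0.0793]
q [-0.0759 -0.1787  1.9382 -0.0115  1.3938  2.7642]
tip 285 0.34468678372542627 196 [0.3447 0.3454 0.3457 0.3464 0.3468 0.3469]
tip 355 0.3426064323150073 192 [0.3426 0.3436 0.3439 0.3446 0.3446 0.3447]
```

View pics/s9.png

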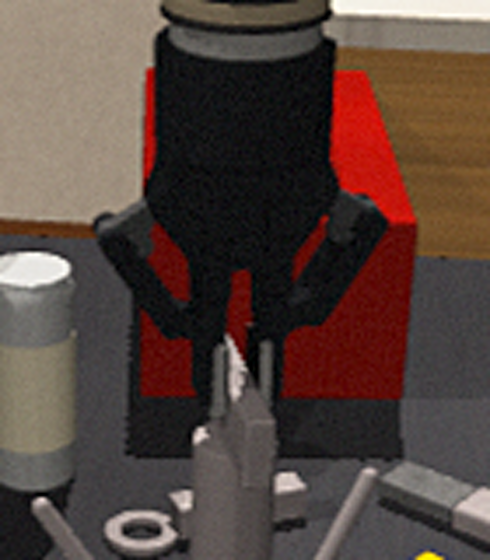

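Emit:
move_arm:
  linear:
    - [0,0,0]
    - [0,0,0]
    - [0,0,0]
    - [0,0,0]
    - [0,0,0]
    - [0,0,0]
    - [0,0,0]
    - [0,0,0]
    - [0,0,0]
    - [0,0,0]
  twist:
    - [0,0,3]
    - [0,0,6]
    - [0,0,6]
    - [0,0,6]
    - [0,0,6]
    - [0,0,6]
    - [0,0,6]
    - [0,0,6]
    - [0,0,6]
    - [0,0,0]

```text
time: 6.85
eef_pos: [0.4837, 0.0618, 0.2702]
tcp_rot: [0.986, -0.17, 0.002, 0.006]
contact_force: [0.5, -0.1, -0.8]
opening: 0.148
```

```bash
python3 st.py
```

```text
t 6.85 p [0.4837 0.0618 0.2702] yaw_y -109.52 z [ 0.0018 -0.0116 -0.9999] op 0.148 F [ 0.503  -0.1021 -0.802 ] T [0.0469 0.0195 0.1436]
q [-0.0747 -0.1853  1.9439 -0.0117  1.3803  1.839 ]
```

Emit:
move_arm:
  linear:
    - [0,0,0]
    - [0,0,0]
    - [0,0,0]
    - [0,0,0]
    - [0,0,0]
    - [0,0,0]
    - [0,0,0]
    - [0,0,0]
    - [0,0,0]
    - [0,0,0]
    - [0,0,0]
    - [0,0,0]
    - [0,0,0]
    - [0,0,0]
    - [0,0,0]
    - [0,0,0]
    - [0,0,0]
    - [0,0,0]
  twist:
    - [0,0,4]
    - [0,0,6]
    - [0,0,6]
    - [0,0,6]
    - [0,0,6]
    - [0,0,6]
    - [0,0,6]
    - [0,0,6]
    - [0,0,6]
    - [0,0,6]
    - [0,0,6]
    - [0,0,6]
    - [0,0,6]
    - [0,0,6]
    - [0,0,6]
    - [0,0,6]
    - [0,0,3]
    - [0,0,0]

```text
time: 8.35
eef_pos: [0.4833, 0.0634, 0.2702]
tcp_rot: [0.773, 0.634, 0.003, -0.0]
contact_force: [-0.6, -1.0, -0.3]
opening: 0.148
```

```bash
python3 st.py; python3 - <<'E'
from h import *
c=cam('top');cv2.imwrite('pics/t5.png',cv2.resize(c['img'][190:350,130:330],None,fx=3.5,fy=3.5,interpolation=cv2.INTER_CUBIC))
E
```

```text
t 8.35 p [0.4833 0.0634 0.2702] yaw_y -11.3 z [ 0.0041  0.0043 -1.    ] op 0.148 F [-0.5751 -0.9547 -0.329 ] T [ 0.0045 -0.0536  0.1111]
q [-0.0807 -0.1887  1.9468  0.0047  1.3798  0.1157]
```

View pics/t5.png

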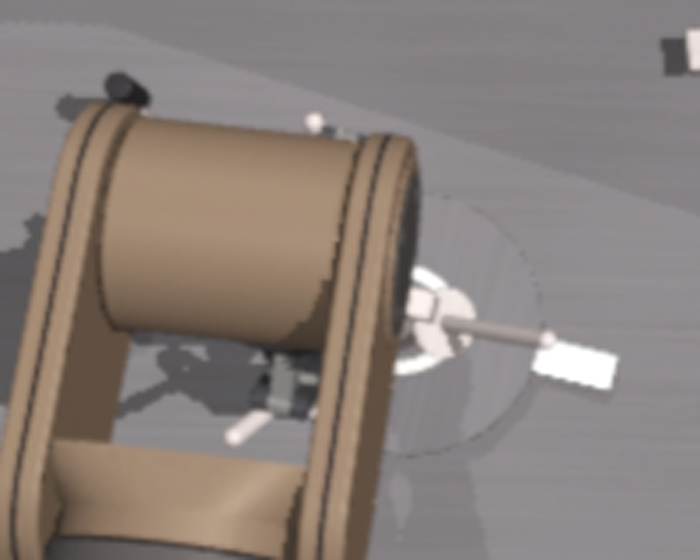

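```bash
python3 - <<'E'
from h import *
c=cam('top')
p=onplane(c,286.6,286.8,.23);ax=np.array([.4829,.0616])
print(p,np.degrees(np.arctan2(*(p[:2]-ax)[::-1])),np.linalg.norm(p[:2]-ax))
W=cloud(c);
m=(W[...,2]>.13)&(W[...,2]<.236)&(W[...,1]<.055)&(W[...,1]>-.06)&(W[...,0]>.43)&(W[...,0]<.5)
P=W[m];print(len(P))
Q=P[np.hypot(*(P[:,:2]-ax).T)>.055]
l=cv2.fitLine(Q[:,:2].astype(np.float32),cv2.DIST_L2,0,.01,.01).ravel();print(len(Q),l,np.degrees(np.arctan2(l[1],l[0])))
a=np.degrees(np.arctan2(Q[:,1]-ax[1],Q[:,0]-ax[0]));print('mean az',a.mean(),np.median(a))
# tab
g=c['img'].min(2);n,L,st_,ce=cv2.connectedComponentsWithStats((g>200).astype(np.uint8))
k=L[296,300];m=L==k;v,u=np.where(m);pp=np.array([onplane(c,x,y,.008) for x,y in zip(u,v)])
print('tab',len(pp),cv2.minAreaRect(pp[:,:2].astype(np.float32)))
pm=pp.mean(0);print(pm,np.degrees(np.arctan2(*(pm[:2]-ax)[::-1])))
E
```

```text
[ 0.46426265 -0.03511114  0.23      ] -100.90783447450141 0.09849058639980567
363
121 [ 0.19114488  0.98156184  0.46718046 -0.01565423] 78.98039
mean az -101.5193697137023 -101.5450138384917
tab 231 ((0.46054333448410034, -0.04494354501366615), (0.051386184990406036, 0.025625044479966164), 72.23483276367188)
[ 0.46087305 -0.04474673  0.008     ] -101.70185857993275
```

Emit:
move_arm:
  linear:
    - [0,0,0]
    - [0,0,0]
  twist:
    - [0,0,-0.5]
    - [0,0,0]

```text
time: 8.62
eef_pos: [0.4833, 0.0634, 0.2702]
tcp_rot: [0.778, 0.629, 0.003, -0.0]
contact_force: [0.2, 0.6, -0.4]
opening: 0.145
```

Emit:
move_arm:
  linear:
    - [0,0,0]
    - [0,0,0]
    - [0,0,0]
    - [0,0,0.02]
    - [0,0,0.04]
    - [0,0,0.03]
  twist:
    - [0,0,0]
    - [0,0,0]
    - [0,0,0]
    - [0,0,0]
    - [0,0,0]
    - [0,0,0]
  grip: 1

```text
time: 9.12
eef_pos: [0.4791, 0.0638, 0.3539]
tcp_rot: [0.779, 0.627, -0.003, -0.006]
contact_force: [0.7, -0.6, -0.5]
opening: 0.976
```

```bash
python3 st.py
```

```text
t 9.12 p [0.4791 0.0638 0.3539] yaw_y -12.4 z [-0.0132  0.0057 -0.9999] op 0.976 F [ 0.748  -0.6213 -0.4967] T [-0.0281 -0.0447  0.0084]
q [-0.0807 -0.2165  1.8225  0.0046  1.5493  0.1356]
```

Emit:
move_arm:
  linear:
    - [0,-0.033,0]
    - [0,-0.033,0]
    - [0,-0.033,0]
    - [0,-0.033,0]
    - [0.001,-0.033,0]
    - [0.001,-0.033,-0.01]
    - [0.001,-0.033,-0.03]
    - [0.001,-0.033,-0.03]
    - [0,-0.033,-0.03]
    - [0,-0.033,-0.03]
    - [0,-0.033,-0.03]
    - [0,-0.03,-0.03]
    - [0,0,-0.03]
    - [0,0,0]
    - [0,0,0]
  twist:
    - [0,0,-6]
    - [0,0,-6]
    - [0,0,-6]
    - [0,0,-6]
    - [0,0,-6]
    - [0,0,-6]
    - [0,0,-6]
    - [0,0,-6]
    - [0,0,-4]
    - [0,0,0]
    - [0,0,0]
    - [0,0,0]
    - [0,0,0]
    - [0,0,0]
    - [0,0,0]

```text
time: 10.37
eef_pos: [0.4852, -0.3329, 0.1593]
tcp_rot: [0.98, 0.197, 0.012, 0.01]
contact_force: [0.5, -0.5, 0.9]
opening: 0.995
```

```bash
python3 st.py; python3 - <<'E'
from h import *
c=cam('top');b=cam('side')
cv2.imwrite('pics/t6.png',np.hstack([cv2.resize(c['img'][180:360,140:340],(400,360)),cv2.resize(b['img'][120:300,260:460],(400,360))]))
W=cloud(b);np.set_printoptions(precision=4,suppress=True)
cv2.imwrite('pics/s10.png',b['img'])
E
```

```text
t 10.37 p [ 0.4852 -0.3329  0.1593] yaw_y -67.32 z [ 0.0271 -0.0149 -0.9995] op 0.995 F [ 0.5332 -0.5425  0.9343] T [0.013  0.0142 0.0037]
q [-0.7777  0.1178  1.8545  0.0092  1.1395  0.3933]
```

View pics/t6.png

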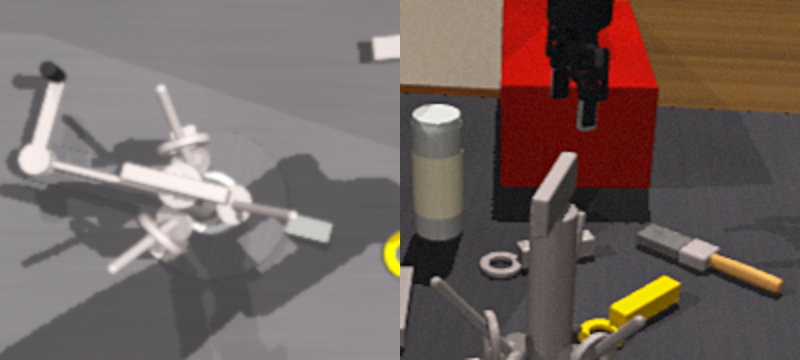

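View pics/s10.png

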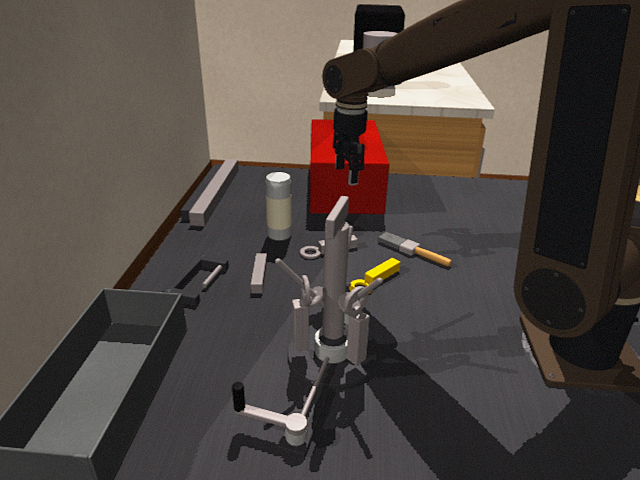

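```bash
python3 - <<'E'
from h import *
np.set_printoptions(precision=4,suppress=True)
c=cam('top');b=cam('side')
W=cloud(c)
m=(W[...,2]>0.305)&(W[...,2]<0.33); m[:, :180]=0; m[:,280:]=0;m[:240]=0;m[310:]=0
P=W[m];print(len(P));print(cv2.minAreaRect(P[:,:2].astype(np.float32)),np.median(P[:,2]))
l=cv2.fitLine(P[:,:2].astype(np.float32),cv2.DIST_L2,0,.01,.01).ravel();print(l,np.degrees(np.arctan2(l[1],l[0]))-180)
W=cloud(b)
for (u0,u1) in((330,345),(345,362)):
  sub=W[140:200,u0:u1]; m=(sub[...,1]>-.42)&(sub[...,1]<-.22)&(sub[...,2]>.1); v,u=np.where(m); 
  k=np.argsort(-v)[:6]
  for i in k: print(u[i]+u0,v[i]+140,sub[v[i],u[i]])
E
```

```text
464
((0.4829567074775696, 0.061611294746398926), (0.08961685001850128, 0.014128973707556725), 77.78010559082031) 0.3167051297214144
[0.2096 0.9778 0.4827 0.0612] -102.101
342 167 [ 0.495  -0.3722  0.2059]
340 167 [ 0.4999 -0.371   0.2061]
339 167 [ 0.502  -0.3642  0.2088]
338 167 [ 0.5049 -0.3729  0.2051]
335 167 [ 0.5121 -0.3697  0.206 ]
336 167 [ 0.5095 -0.367   0.2073]
355 183 [ 0.4603 -0.2913  0.2011]
354 183 [ 0.4625 -0.2871  0.2028]
353 183 [ 0.4649 -0.2893  0.2017]
352 183 [ 0.4671 -0.2854  0.2033]
351 183 [ 0.4694 -0.287   0.2025]
350 183 [ 0.4718 -0.2887  0.2016]
```

Emit:
move_arm:
  linear:
    - [-0.001,0,-0.03]
    - [0,0,-0.03]
    - [0,0,-0.03]
    - [0,0,-0.03]
    - [0,0,0]
    - [0,0,0]
    - [0,0,0]
  twist:
    - [0.8,1.5,2.5]
    - [0,0,0]
    - [0,0,0]
    - [0,0,0]
    - [0,0,0]
    - [0,0,0]
    - [0,0,0]

```text
time: 11.15
eef_pos: [0.4974, -0.3362, 0.0601]
tcp_rot: [0.974, 0.224, 0.012, 0.017]
contact_force: [0.1, -0.2, 0.4]
opening: 0.997
```

```bash
python3 st.py; python3 - <<'E'
from h import *
c=cam('top');b=cam('side')
cv2.imwrite('pics/t7.png',np.hstack([cv2.resize(c['img'][210:360,350:500],(400,400),interpolation=cv2.INTER_CUBIC),cv2.resize(b['img'][160:280,290:410],(400,400),interpolation=cv2.INTER_CUBIC)]))
E
```

```text
t 11.15 p [ 0.4974 -0.3362  0.0601] yaw_y -64.1 z [ 0.0307 -0.0279 -0.9991] op 0.997 F [ 0.0676 -0.186   0.3948] T [ 0.0148  0.0291 -0.0246]
q [-0.7637  0.2565  1.8934  0.0014  0.9502  0.3539]
```

View pics/t7.png

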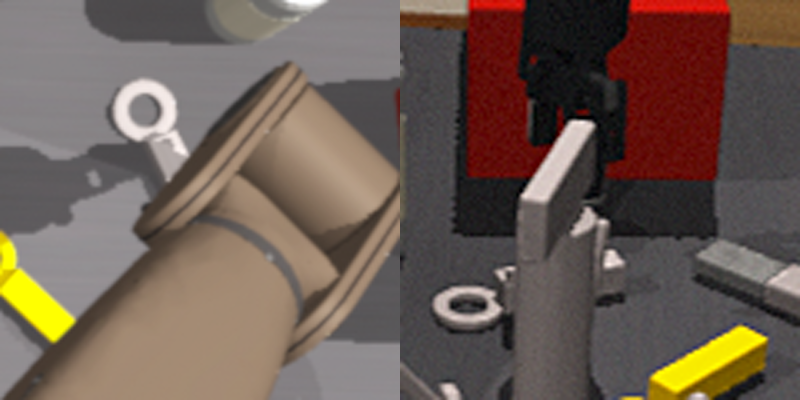

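Emit:
move_arm:
  linear:
    - [-0.008,0.001,-0.01]
    - [-0.005,0.002,-0.01]
    - [0,0,0]
    - [0,0,0]
  twist:
    - [1.6,1.8,0]
    - [0,0,0]
    - [0,0,0]
    - [0,0,0]

```text
time: 11.58
eef_pos: [0.4891, -0.3376, 0.0491]
tcp_rot: [0.974, 0.224, 0.005, 0.007]
contact_force: [-0.4, 0.5, 0.9]
opening: 1.002
```

```bash
python3 st.py
```

```text
t 11.58 p [ 0.4891 -0.3376  0.0491] yaw_y -64.06 z [ 0.0121 -0.0123 -0.9999] op 1.002 F [-0.3632  0.5142  0.852 ] T [ 0.0644  0.036  -0.0075]
q [-0.7746  0.2728  1.8962 -0.0004  0.9554  0.3436]
```

Emit:
move_arm:
  linear:
    - [-0.004,0.003,-0.02]
    - [-0.002,0.002,-0.02]
    - [0,0,-0.01]
    - [0,0,0]
    - [0,0,0]
  twist:
    - [0.7,0.7,0]
    - [0.3,0.5,0]
    - [0,0.4,0]
    - [0,0,0]
    - [0,0,0]

```text
time: 12.0
eef_pos: [0.4859, -0.3348, 0.003]
tcp_rot: [0.974, 0.224, -0.004, 0.0]
contact_force: [0.3, 0.0, 0.7]
opening: 0.997
```

```bash
python3 st.py;  python3 - <<'E'
from h import *
b=cam('side')
cv2.imwrite('pics/s11.png',cv2.resize(b['img'][180:280,290:410],None,fx=6,fy=6,interpolation=cv2.INTER_CUBIC))
E
```

```text
t 12.0 p [ 0.4859 -0.3348  0.003 ] yaw_y -64.06 z [-0.0085 -0.0022 -1.    ] op 0.997 F [0.258  0.0408 0.6999] T [-0.0034  0.011  -0.023 ]
q [-0.7716  0.3465  1.9034 -0.0096  0.8962  0.3525]
```

View pics/s11.png

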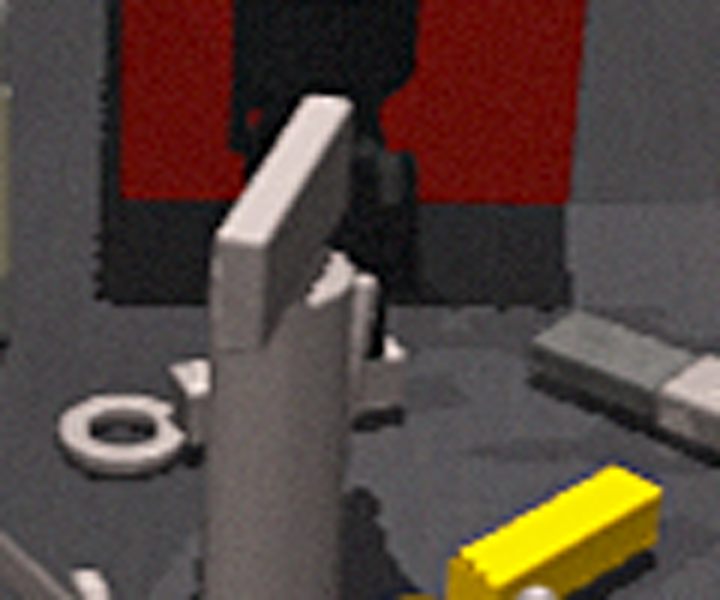

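```bash
python3 - <<'E'
from h import *
np.set_printoptions(precision=4,suppress=True)
b=cam('side');W=cloud(b)
for u in (351,352,353,354):
  for v in range(222,246,2): print(u,v,W[v,u],b['img'][v,u])
E
```

```text
351 222 [ 0.4644 -0.2636  0.1127] [23 19 20]
351 224 [ 0.4641 -0.2638  0.1072] [ 9 11  7]
351 226 [ 0.461  -0.0315  0.2306] [189 192 208]
351 228 [ 0.4608 -0.0309  0.2268] [109 113 125]
351 230 [ 0.4606 -0.0275  0.2245] [ 89  95 104]
351 232 [ 0.4604 -0.0281  0.2199] [ 95  94 105]
351 234 [ 0.4602 -0.0252  0.2173] [63 64 70]
351 236 [ 0.4629 -0.2881  0.0602] [56 58 61]
351 238 [ 0.4626 -0.2854  0.0561] [31 31 35]
351 240 [ 0.4624 -0.2926  0.0462] [83 81 85]
351 242 [ 0.4625 -0.3294  0.0184] [83 83 92]
351 244 [ 0.4622 -0.3298  0.0122] [84 87 95]
352 222 [ 0.4624 -0.2991  0.0935] [24 18 17]
352 224 [ 0.4619 -0.2754  0.101 ] [14 13 14]
352 226 [ 0.4615 -0.2646  0.1015] [108 111 118]
352 228 [ 0.459  -0.0304  0.2272] [78 78 89]
352 230 [ 0.4612 -0.2837  0.0798] [59 61 66]
352 232 [ 0.4609 -0.2828  0.0747] [59 62 68]
352 234 [ 0.4607 -0.2843  0.0683] [27 24 26]
352 236 [ 0.4604 -0.2859  0.0617] [9 8 5]
352 238 [ 0.4601 -0.2866  0.0556] [1 0 0]
352 240 [ 0.4599 -0.29    0.0479] [79 81 83]
352 242 [ 0.46   -0.3324  0.0168] [83 80 90]
352 244 [ 0.4597 -0.3311  0.0116] [74 81 86]
353 222 [ 0
[... 368 characters left out ...]
 0.0557] [0 0 0]
353 240 [ 0.4577 -0.3297  0.0245] [82 84 89]
353 242 [ 0.4574 -0.3337  0.0162] [84 84 90]
353 244 [ 0.4571 -0.3298  0.0126] [81 83 90]
354 222 [ 0.4575 -0.2919  0.0977] [20 19 21]
354 224 [ 0.4571 -0.2767  0.1006] [18 15 17]
354 226 [ 0.4568 -0.2682  0.0998] [16 15 11]
354 228 [ 0.4565 -0.2631  0.0972] [17 14 17]
354 230 [ 0.457  -0.4251  0.0002] [31 28 30]
354 232 [ 0.4567 -0.4142  0.0001] [53 50 54]
354 234 [ 0.4563 -0.405  -0.0009] [59 61 64]
354 236 [ 0.4558 -0.3525  0.0234] [119 121 130]
354 238 [ 0.4554 -0.3394  0.025 ] [163 169 183]
354 240 [ 0.4551 -0.3347  0.0218] [ 92  97 105]
354 242 [ 0.4548 -0.334   0.0162] [76 81 87]
354 244 [ 0.4545 -0.3326  0.0111] [78 83 90]
```

Emit:
move_arm:
  linear:
    - [-0.001,0.001,-0.012]
    - [-0.001,0.001,-0.012]
    - [0,0,-0.005]
    - [0,0,0]
    - [0,0,0]
  twist:
    - [0,0,-0.5]
    - [0,0,0]
    - [0,0,0]
    - [0,0,0]
    - [0,0,0]

```text
time: 12.52
eef_pos: [0.4854, -0.3341, -0.0258]
tcp_rot: [0.976, 0.22, -0.003, 0.003]
contact_force: [0.3, 0.0, -0.4]
opening: 0.998
```

```bash
python3 st.py;  python3 - <<'E'
from h import *
np.set_printoptions(precision=4,suppress=True)
b=cam('side');W=cloud(b)
cv2.imwrite('pics/s12.png',cv2.resize(b['img'][180:280,290:410],None,fx=6,fy=6,interpolation=cv2.INTER_CUBIC))
for u in (350,352,353):
  for v in range(236,264,2): print(u,v,W[v,u],b['img'][v,u])
E
```

```text
t 12.52 p [ 0.4854 -0.3341 -0.0258] yaw_y -64.61 z [-0.0042 -0.0062 -1.    ] op 0.998 F [ 0.2954  0.0099 -0.4035] T [-0.0085 -0.0218 -0.0131]
q [-0.7715  0.3892  1.9127 -0.0099  0.8384  0.3629]
350 236 [ 0.4618 -0.0227  0.2144] [ 97  94 105]
350 238 [ 0.4616 -0.0204  0.2115] [77 80 87]
350 240 [ 0.4645 -0.2642  0.0628] [55 58 60]
350 242 [ 0.4645 -0.2838  0.0455] [54 58 62]
350 244 [ 0.4642 -0.2844  0.0394] [36 35 37]
350 246 [ 0.4639 -0.2794  0.0366] [18 10 19]
350 248 [ 0.4637 -0.2808  0.03  ] [11 15  5]
350 250 [ 0.4635 -0.2924  0.017 ] [54 55 54]
350 252 [ 0.4635 -0.3133 -0.0019] [87 83 87]
350 254 [ 0.4631 -0.3024 -0.0011] [91 89 94]
350 256 [ 0.4627 -0.2917 -0.0003] [98 94 99]
350 258 [ 0.4623 -0.2826 -0.0004] [34 32 35]
350 260 [ 0.462  -0.2749 -0.0014] [46 40 43]
350 262 [ 0.4616 -0.2659 -0.0014] [40 36 37]
352 236 [ 0.4602 -0.2654  0.0736] [12 10  6]
352 238 [ 0.46   -0.2655  0.0679] [23 18 16]
352 240 [ 0.4598 -0.2837  0.0516] [17 12 13]
352 242 [ 0.4596 -0.2861  0.0445] [16 18 11]
352 244 [ 0.4593 -0.2865  0.0385] [13  8 11]
352 246 [ 0.459  -0.2863  0.0328] [17 18 15]
352
[... 286 characters left out ...]
.2744 -0.0007] [32 32 29]
352 262 [ 0.4567 -0.2632  0.0007] [33 31 34]
353 236 [ 0.4579 -0.2695  0.0714] [24 19 16]
353 238 [ 0.4576 -0.2691  0.066 ] [20 23 19]
353 240 [ 0.4574 -0.2821  0.0527] [21 17 16]
353 242 [ 0.4571 -0.284   0.0459] [33 37 37]
353 244 [ 0.4569 -0.2929  0.0348] [36 39 39]
353 246 [ 0.4566 -0.2931  0.0289] [53 55 55]
353 248 [ 0.4563 -0.2933  0.0229] [40 34 41]
353 250 [ 0.4562 -0.3226 -0.0011] [51 52 57]
353 252 [ 0.4558 -0.3104  0.0004] [89 86 91]
353 254 [ 0.4555 -0.3041 -0.0016] [87 87 86]
353 256 [ 0.4552 -0.2908  0.0009] [85 82 84]
353 258 [ 0.4549 -0.2846 -0.0011] [96 93 92]
353 260 [ 0.4546 -0.2778 -0.0027] [69 67 68]
353 262 [ 0.4542 -0.2657 -0.0007] [67 66 71]
```

View pics/s12.png

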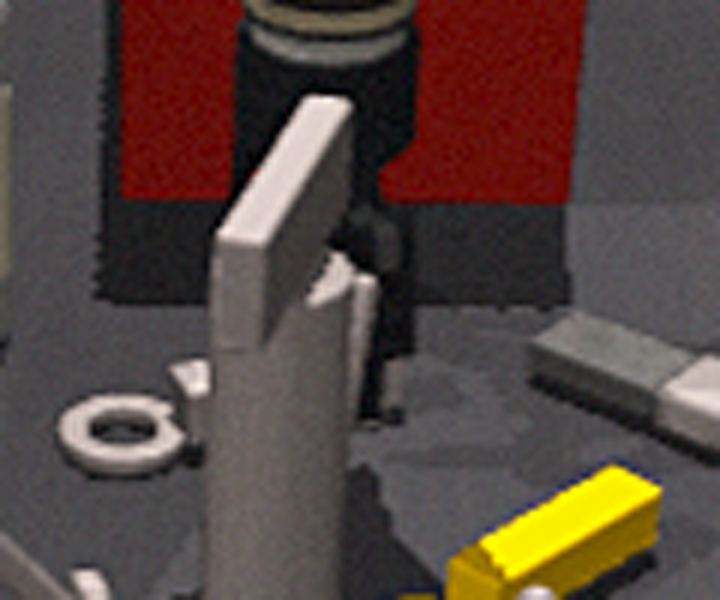

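Emit:
move_arm:
  linear:
    - [0,0,0]
    - [0,0,0]
    - [0,0,0]
    - [0,0,0]
    - [0,0,0]
    - [0,0,0]
    - [0,0,0]
  twist:
    - [0,0,0]
    - [0,0,0]
    - [0,0,0]
    - [0,0,0]
    - [0,0,0]
    - [0,0,0]
    - [0,0,0]
  grip: 0
  force: 70

```text
time: 13.15
eef_pos: [0.4859, -0.3346, -0.0245]
tcp_rot: [0.976, 0.22, -0.002, 0.003]
contact_force: [0.6, -0.8, -2.0]
opening: 0.289
```

```bash
python3 st.py
```

```text
t 13.15 p [ 0.4859 -0.3346 -0.0245] yaw_y -64.6 z [-0.0032 -0.0072 -1.    ] op 0.289 F [ 0.566  -0.7586 -1.9705] T [-0.0017 -0.036  -0.0189]
q [-0.7714  0.3876  1.9117 -0.0099  0.8396  0.3627]
```

Emit:
move_arm:
  linear:
    - [0,0,0.02]
    - [0,0,0.03]
    - [0,0,0.03]
    - [0,0,0.04]
    - [0,0,0.04]
    - [0,0,0.04]
    - [0,0,0]
    - [0,0,0]
  twist:
    - [0,0,0]
    - [0,0,0]
    - [0,0,0]
    - [0,0,0]
    - [0,0,0]
    - [0,0,0]
    - [0,0,0]
    - [0,0,0]

```text
time: 13.82
eef_pos: [0.4769, -0.3267, 0.1734]
tcp_rot: [0.975, 0.22, -0.009, -0.006]
contact_force: [-0.2, 0.1, -5.8]
opening: 0.285
```

```bash
cat > plan.py <<'E'
from st import *
def T(R,p):
    M=np.eye(4);M[:3,:3]=R;M[:3,3]=p;return M
# grasp readings
Rg=Rn.from_quat([0.976,0.22,-0.002,0.003]).as_matrix(); pg=np.array([.4859,-.3346,-.0245])
s25=np.radians(25.2); RL=Rn.from_euler('z',s25).as_matrix(); pL=np.array([.5652,-.2947,0])-RL@[.075,0,0]
X=np.linalg.inv(T(Rg,pg))@T(RL,pL)   # lug in tool
ax=np.array([.4829,.0616]);az=np.radians(-102.1)
d=np.array([np.cos(az),np.sin(az),0]);up=np.array([0,0,1.])
a=np.radians(38)
bz=np.sin(a)*d+np.cos(a)*up; bx=-np.cos(a)*d+np.sin(a)*up; by=np.cross(bz,bx)
RB=np.stack([bx,by,bz],1); pB=np.array([*ax,0])+.015*d+.12*up
def target(zb,ex=0.,X=X):  # eye centre at branch z=zb (underside face 4mm lower), ex offset in branch x
    eye=pB+RB@np.array([ex,0,zb]); pl=eye-RB@np.array([.075,0,.004])
    return T(RB,pl)@np.linalg.inv(X)
def delta(Tt):
    s,R=st()
    dp=Tt[:3,3]-s['eef_pos']; rv=Rn.from_matrix(Tt[:3,:3]@R.T).as_rotvec(degrees=True)
    print('dp',dp,'rv',rv,np.linalg.norm(rv)); return dp,rv
if __name__=='__main__':
    print('X',X)
    for z in(.17,.05): print(z,target(z)[:3,3], Rn.from_matrix(target(z)[:3,:3]).as_quat())
    delta(target(.17))
E
python3 plan.py; python3 - <<'E'
from h import *
c=cam('top');b=cam('side')
cv2.imwrite('pics/t8.png',c['img']);cv2.imwrite('pics/s13.png',b['img'][100:300,250:450].repeat(3,0).repeat(3,1))
E
```

```text
X [[ 1.      0.0036 -0.0052  0.0136]
 [ 0.0036 -1.      0.005  -0.0022]
 [-0.0052 -0.005  -1.     -0.0246]
 [ 0.      0.      0.      1.    ]]
0.17 [ 0.4491 -0.1071  0.1769] [ 0.7354  0.5956  0.2531 -0.2008]
0.05 [ 0.4646 -0.0349  0.0823] [ 0.7354  0.5956  0.2531 -0.2008]
t 13.82 p [ 0.4769 -0.3267  0.1734] yaw_y -64.61 z [-0.0202  0.0075 -0.9998] op 0.285 F [-0.2229  0.1287 -5.7645] T [-0.0206  0.1094 -0.0026]
q [-0.7718  0.1129  1.8327 -0.0093  1.2157  0.3591]
dp [-0.0278  0.2196  0.0035] rv [ 30.516  -25.724   50.2656] 64.18400082605395
```

View pics/s13.png

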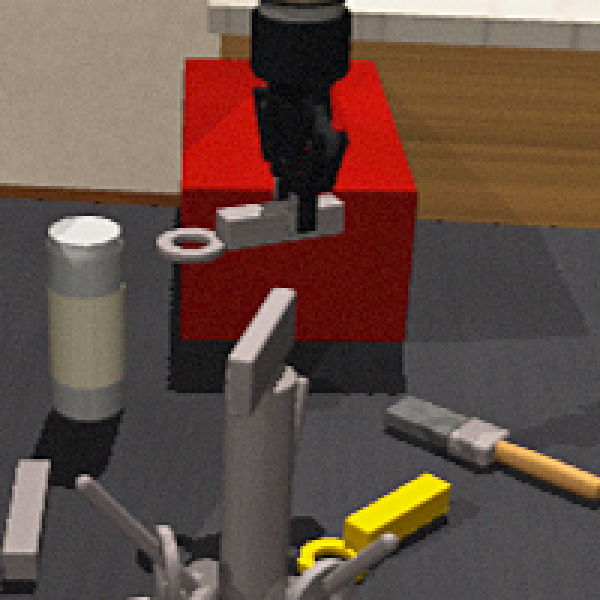

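View pics/t8.png

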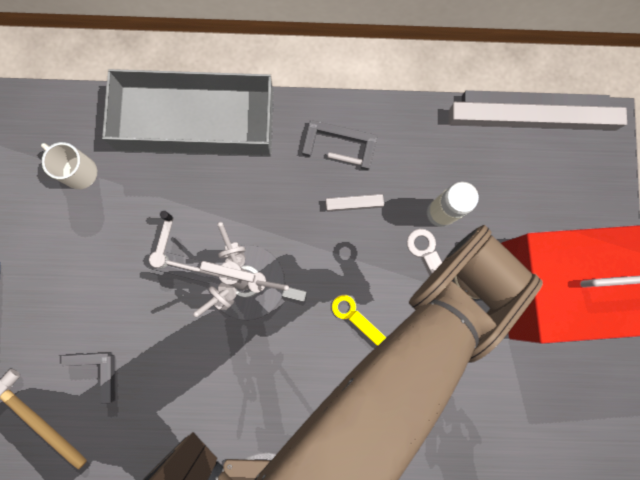

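```bash
python3 - <<'E'
from plan import *
delta(target(.21))
s,R=st(); L=T(R,s['eef_pos'])@X; eye=L@[.075,0,.004,1]
c=cam('top');print('eye pred',eye[:3],proj(c,eye[:3]))
W=cloud(c);print('cam ring pts',[W[v,u] for u,v in((411,242),(431,240),(421,232))])
E
```

```text
t 13.92 p [ 0.4771 -0.3269  0.1727] yaw_y -64.62 z [-0.0202  0.0077 -0.9998] op 0.292 F [-0.0153 -1.0326 -1.5254] T [ 0.003   0.0101 -0.016 ]
q [-0.7719  0.1142  1.8325 -0.0092  1.2148  0.3591]
dp [-0.0332  0.1957  0.0357] rv [ 30.5042 -25.7329  50.2688] 64.18442768200244
t 13.92 p [ 0.4771 -0.3269  0.1727] yaw_y -64.62 z [-0.0202  0.0077 -0.9998] op 0.292 F [-0.0153 -1.0326 -1.5254] T [ 0.003   0.0101 -0.016 ]
q [-0.7719  0.1142  1.8325 -0.0092  1.2148  0.3591]
eye pred [ 0.5569 -0.2874  0.2004] (np.float64(420.5582862645663), np.float64(242.8773330161344))
cam ring pts [array([ 0.5573, -0.268 ,  0.2055]), array([ 0.5621, -0.3058,  0.2072]), array([ 0.5773, -0.2873,  0.2045])]
```

Emit:
move_arm:
  linear:
    - [-0.003,0.01,0.004]
    - [-0.003,0.01,0.004]
    - [-0.003,0.01,0.004]
    - [-0.003,0.01,0.004]
    - [-0.003,0.01,0.004]
    - [-0.003,0.01,0.004]
    - [-0.003,0.01,0.004]
    - [-0.003,0.01,0.004]
    - [-0.003,0.01,0]
    - [-0.003,0.01,0]
    - [0,0,0]
    - [0,0,0]
  twist:
    - [3.05,-2.57,5.03]
    - [3.05,-2.57,5.03]
    - [3.05,-2.57,5.03]
    - [3.05,-2.57,5.03]
    - [3.05,-2.57,5.03]
    - [3.05,-2.57,5.03]
    - [3.05,-2.57,5.03]
    - [3.05,-2.57,5.03]
    - [3.05,-2.57,5.03]
    - [3.05,-2.57,5.03]
    - [0,0,0]
    - [0,0,0]

```text
time: 14.97
eef_pos: [0.4343, -0.2122, 0.1737]
tcp_rot: [0.718, 0.608, 0.252, -0.227]
contact_force: [0.0, -0.0, -2.1]
opening: 0.288
```

```bash
python3 - <<'E'
from plan import *
delta(target(.21)); delta(target(.17))
s,R=st(); L=T(R,s['eef_pos'])@X; eye=L@[.075,0,.004,1]
c=cam('top','t9.png');b=cam('side','s14.png');print('eye pred',eye[:3],proj(c,eye[:3]),proj(b,eye[:3]))
cv2.imwrite('pics/m9.png',np.hstack([cv2.resize(c['img'][180:380,200:460],(400,308)),cv2.resize(b['img'][60:291,240:540],(400,308))]))
E
```

```text
t 14.97 p [ 0.4343 -0.2122  0.1737] yaw_y -9.12 z [ 0.0865  0.6327 -0.7695] op 0.288 F [ 0.0474 -0.0052 -2.1296] T [-0.649   0.1226 -0.0268]
q [-0.9376  0.1412  1.9263  0.4605  1.6076 -0.8822]
dp [0.0096 0.081  0.0346] rv [-2.2101 -1.0684 -2.9837] 3.863716418548798
t 14.97 p [ 0.4343 -0.2122  0.1737] yaw_y -9.12 z [ 0.0865  0.6327 -0.7695] op 0.288 F [ 0.0474 -0.0052 -2.1296] T [-0.649   0.1226 -0.0268]
q [-0.9376  0.1412  1.9263  0.4605  1.6076 -0.8822]
dp [0.0148 0.1051 0.0031] rv [-2.2101 -1.0684 -2.9837] 3.863716418548798
t 14.97 p [ 0.4343 -0.2122  0.1737] yaw_y -9.12 z [ 0.0865  0.6327 -0.7695] op 0.288 F [ 0.0474 -0.0052 -2.1296] T [-0.649   0.1226 -0.0268]
q [-0.9376  0.1412  1.9263  0.4605  1.6076 -0.8822]
eye pred [ 0.4419 -0.1631  0.2526] (np.float64(357.59551230814816), np.float64(300.805411767498)) (np.float64(363.3254092011816), np.float64(186.0256933084172))
```

View pics/m9.png

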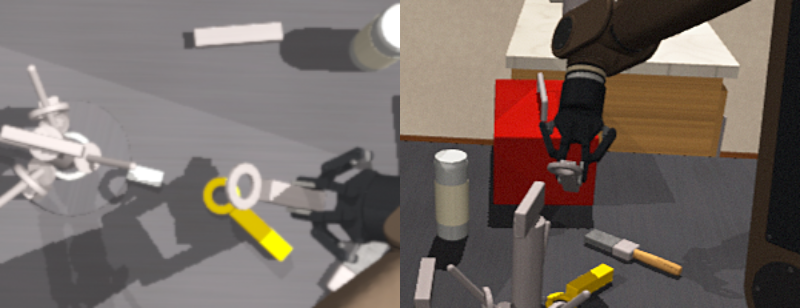

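```bash
python3 - <<'E'
from plan import *
c=cam('top');b=cam('side')
W=cloud(c)
m=(W[...,2]>.21)&(W[...,2]<.285); m[:,:335]=0;m[:,385:]=0;m[:270]=0;m[330:]=0
P=W[m];print(len(P))
# plane fit of ring: points left of the tube
s,R=st(); L=T(R,s['eef_pos'])@X
Q=(P-L[:3,3])@L[:3,:3]; k=Q[:,0]>.056; Q=Q[k]; print('lug frame ring z med',np.median(Q[:,2]),'x',Q[:,0].min(),Q[:,0].max(),'y',Q[:,1].min(),Q[:,1].max())
A=np.c_[Q[:,:2],np.ones(len(Q))];co=np.linalg.lstsq(A,Q[:,2],rcond=None)[0];print('plane in lug frame',co,len(Q))
im=cv2.resize(b['img'][165:215,340:400],None,fx=10,fy=10,interpolation=cv2.INTER_CUBIC)
for p in ([.075,0,.004],):
    q=proj(b,(L@[*p,1])[:3]); cv2.circle(im,(int((q[0]-340)*10+5),int((q[1]-165)*10+5)),4,(0,0,255),-1)
im2=cv2.resize(c['img'][275:325,335:395],None,fx=10,fy=10,interpolation=cv2.INTER_CUBIC)
q=proj(c,(L@[.075,0,.008,1])[:3]); cv2.circle(im2,(int((q[0]-335)*10+5),int((q[1]-275)*10+5)),4,(0,0,255),-1)
cv2.imwrite('pics/m10.png',cv2.resize(np.hstack([im2,im]),(800,333)))
E
```

```text
681
t 15.17 p [ 0.435  -0.2125  0.1758] yaw_y -9.03 z [ 0.0881  0.6313 -0.7705] op 0.29 F [ 0.8115  0.0725 -2.2081] T [-0.7029  0.028   0.0322]
q [-0.9371  0.1385  1.9245  0.4613  1.6091 -0.8832]
lug frame ring z med 0.006484473941299605 x 0.05613079013555986 0.10182396969783745 y -0.026272344071201992 0.026415307318658595
plane in lug frame [-0.0109 -0.0006  0.0069] 396
```

View pics/m10.png

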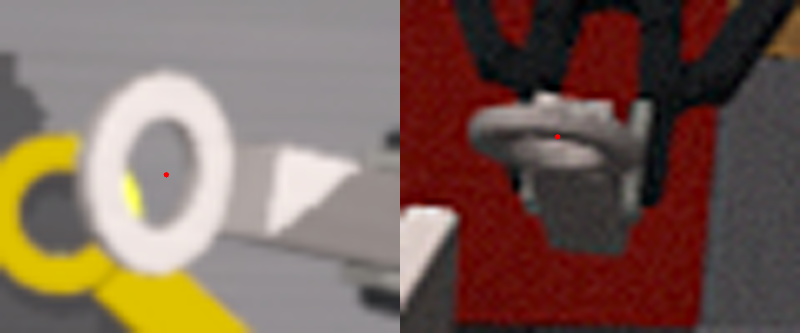

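Emit:
move_arm:
  linear:
    - [0.003,0.02,0.004]
    - [0.003,0.025,0.004]
    - [0.003,0.025,0.003]
    - [0.003,0.02,0.002]
    - [0.001,0.008,0.001]
    - [0,0,0]
    - [0,0,0]
  twist:
    - [-0.4,-0.2,-0.6]
    - [-0.4,-0.2,-0.6]
    - [-0.4,-0.2,-0.6]
    - [-0.4,-0.2,-0.6]
    - [-0.4,-0.2,-0.6]
    - [0,0,0]
    - [0,0,0]

```text
time: 15.75
eef_pos: [0.4501, -0.1141, 0.1935]
tcp_rot: [0.738, 0.595, 0.252, -0.193]
contact_force: [0.0, -0.8, -3.0]
opening: 0.287
```

```bash
cat > ov.py <<'E'
from plan import *
import sys
def ov(name,zb):
    delta(target(zb))
    s,R=get_state(),None
    R=Rn.from_quat(s['tcp_rot']).as_matrix(); L=T(R,s['eef_pos'])@X
    e=RB.T@((L@[.075,0,.004,1])[:3]-pB); print('eye in branch frame',e,'lug z in branch',RB.T@L[:3,2],'lug x',RB.T@L[:3,0])
    c=cam('top');b=cam('side')
    ims=[]
    for k in (c,b):
        q=proj(k,pB+.14*bz); u0,v0=int(q[0])-40,int(q[1])-40
        im=cv2.resize(k['img'][v0:v0+80,u0:u0+80],(400,400),interpolation=cv2.INTER_CUBIC)
        for p,col in [((L@[.075,0,.004,1])[:3],(0,0,255)),(pB+.14*bz,(0,255,0)),(pB+.04*bz,(255,0,0))]:
            q=proj(k,p); cv2.circle(im,(int((q[0]-u0)*5+2),int((q[1]-v0)*5+2)),3,col,-1)
        ims.append(im)
    cv2.imwrite('pics/'+name,np.hstack(ims))
ov(sys.argv[1],float(sys.argv[2]))
E
python3 ov.py m11.png .17
```

```text
t 15.75 p [ 0.4501 -0.1141  0.1935] yaw_y -12.51 z [ 0.1424  0.5857 -0.7979] op 0.287 F [ 0.0453 -0.8136 -3.0365] T [-0.6509  0.1367 -0.0239]
q [-0.7991 -0.0494  2.0693  0.5368  1.513  -0.7261]
dp [-0.001   0.007  -0.0166] rv [0.7356 0.3667 0.4081] 0.9176625185113753
eye in branch frame [ 0.0053 -0.0021  0.1862] lug z in branch [0.0112 0.0114 0.9999] lug x [ 0.9999 -0.0002 -0.0112]
```

View pics/m11.png

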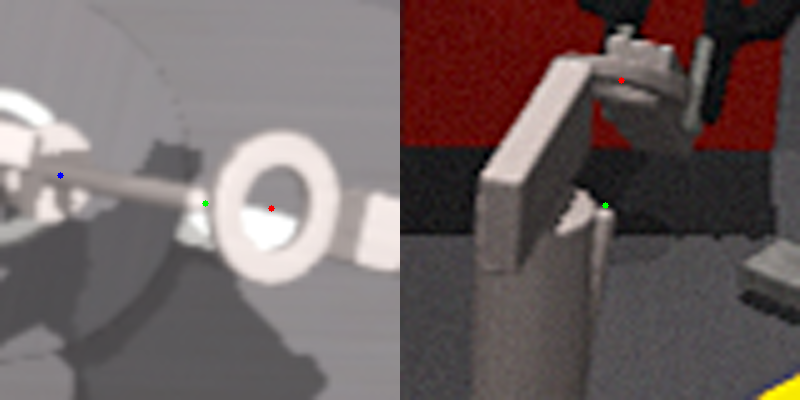

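Emit:
move_arm:
  linear:
    - [0,0.004,-0.011]
    - [0,0.004,-0.01]
    - [0,0,0]
    - [0,0,0]
  twist:
    - [0.7,0.4,0.4]
    - [0,0,0]
    - [0,0,0]
    - [0,0,0]

```text
time: 16.18
eef_pos: [0.4504, -0.1092, 0.1691]
tcp_rot: [0.737, 0.594, 0.253, -0.202]
contact_force: [-0.0, 0.3, -2.3]
opening: 0.285
```

```bash
python3 ov.py m12.png .16
```

```text
t 16.18 p [ 0.4504 -0.1092  0.1691] yaw_y -12.37 z [ 0.1333  0.5971 -0.791 ] op 0.285 F [-0.0158  0.2517 -2.2853] T [-0.6399  0.097  -0.0292]
q [-0.7924 -0.0124  2.0859  0.5425  1.4801 -0.7433]
dp [ 0.0001  0.0081 -0.0002] rv [-0.0552 -0.1771  0.2565] 0.31653129082072434
eye in branch frame [-0.0061 -0.0021  0.165 ] lug z in branch [-0.0003  0.0002  1.    ] lug x [ 1.     -0.0055  0.0003]
```

View pics/m12.png

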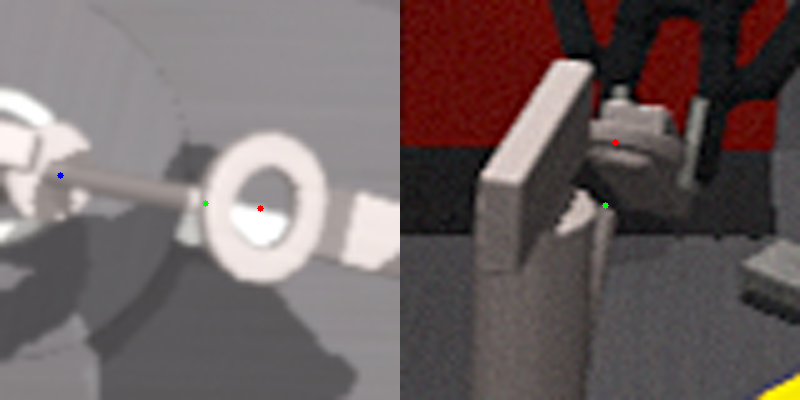

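Emit:
move_arm:
  linear:
    - [-0.001,0.005,0.004]
    - [0.001,0.007,-0.009]
    - [0.001,0.007,-0.009]
    - [0.001,0.007,-0.009]
    - [0,0,0]
    - [0,0,0]
  twist:
    - [0,0,0.2]
    - [0,0,0]
    - [0,0,0]
    - [0,0,0]
    - [0,0,0]
    - [0,0,0]

```text
time: 16.78
eef_pos: [0.4525, -0.0803, 0.1444]
tcp_rot: [0.736, 0.595, 0.252, -0.202]
contact_force: [0.3, -0.0, -3.6]
opening: 0.289
```

```bash
python3 ov.py m13.png .12
```

```text
t 16.78 p [ 0.4525 -0.0803  0.1444] yaw_y -12.13 z [ 0.1315  0.5971 -0.7913] op 0.289 F [ 0.2506 -0.0477 -3.5922] T [-0.6561  0.1622 -0.035 ]
q [-0.7453 -0.0074  2.132   0.5637  1.4163 -0.739 ]
dp [ 0.0031  0.0033 -0.0069] rv [-0.019  -0.1318  0.0217] 0.1349208767719722
eye in branch frame [0.0012 0.0021 0.1278] lug z in branch [ 0.0002 -0.0016  1.    ] lug x [ 1.     -0.0017 -0.0002]
```

View pics/m13.png

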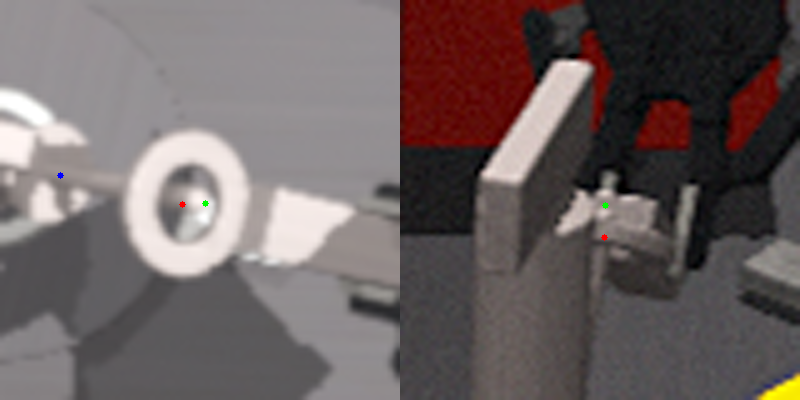

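Emit:
move_arm:
  linear:
    - [0.002,0.006,-0.01]
    - [0.002,0.007,-0.01]
    - [0.002,0.007,-0.009]
    - [0.0015,0.007,-0.009]
    - [0,0,0]
  twist:
    - [0,0,0]
    - [0,0,0]
    - [0,0,0]
    - [0,0,0]
    - [0,0,0]

```text
time: 17.3
eef_pos: [0.4617, -0.0531, 0.1044]
tcp_rot: [0.736, 0.595, 0.253, -0.199]
contact_force: [-0.3, 0.9, -3.0]
opening: 0.286
```

```bash
python3 ov.py m14.png .05
```

```text
t 17.3 p [ 0.4617 -0.0531  0.1044] yaw_y -12.27 z [ 0.1353  0.5942 -0.7928] op 0.286 F [-0.2868  0.9205 -3.0277] T [-0.6174  0.1713 -0.0061]
q [-0.6889  0.0424  2.1669  0.598   1.3149 -0.7472]
dp [ 0.0029  0.0182 -0.0221] rv [0.1672 0.0408 0.1584] 0.23387213924163172
eye in branch frame [-0.0008 -0.001   0.0785] lug z in branch [0.0027 0.0027 1.    ] lug x [ 1.     -0.0014 -0.0027]
```

View pics/m14.png

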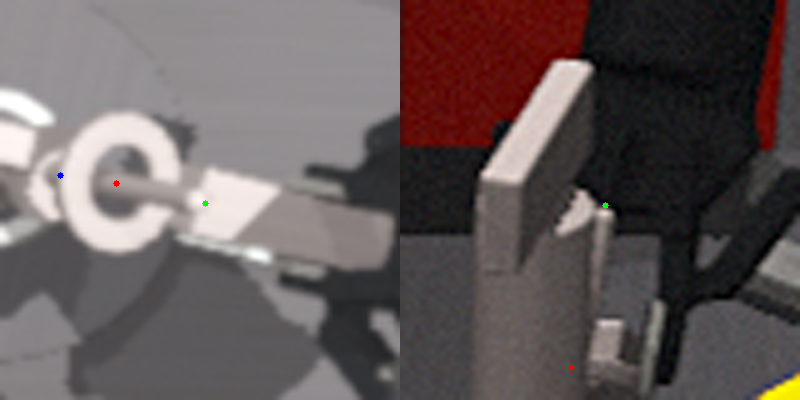

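Emit:
move_arm:
  linear:
    - [0.001,0.005,-0.009]
    - [0.001,0.005,-0.009]
    - [0.001,0.005,-0.008]
    - [0,0,0]
  twist:
    - [0,0,0]
    - [0,0,0]
    - [0,0,0]
    - [0,0,0]

```text
time: 17.73
eef_pos: [0.4672, -0.0396, 0.0789]
tcp_rot: [0.737, 0.595, 0.254, -0.196]
contact_force: [-0.4, 0.1, -2.7]
opening: 0.29
```

```bash
python3 ov.py m15.png .045
```

```text
t 17.73 p [ 0.4672 -0.0396  0.0789] yaw_y -12.38 z [ 0.1409  0.5905 -0.7947] op 0.29 F [-0.3908  0.0962 -2.7095] T [-0.6244  0.1416  0.027 ]
q [-0.6593  0.0814  2.1825  0.6221  1.2501 -0.7628]
dp [-0.002   0.0078 -0.0006] rv [0.4188 0.36   0.2754] 0.6171449992099787
eye in branch frame [-0.0051 -0.0032  0.0493] lug z in branch [0.0058 0.009  0.9999] lug x [ 1.      0.0009 -0.0058]
```

View pics/m15.png

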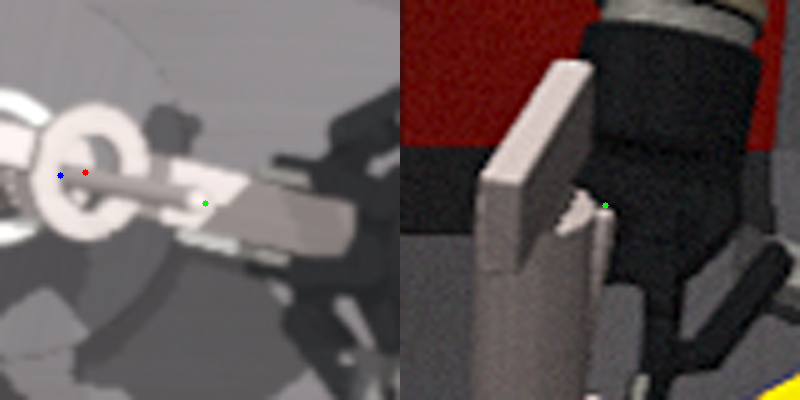

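Emit:
move_arm:
  linear:
    - [0,0,0]
    - [0,0,0]
    - [0,0,0]
    - [0,0,0]
    - [0,0,0]
  twist:
    - [0,0,0]
    - [0,0,0]
    - [0,0,0]
    - [0,0,0]
    - [0,0,0]
  grip: 1

```text
time: 18.25
eef_pos: [0.4709, -0.0419, 0.084]
tcp_rot: [0.736, 0.596, 0.257, -0.193]
contact_force: [0.2, -0.2, -0.4]
opening: 0.973
```

```bash
python3 ov.py m16.png .045;python3 - <<'E'
from h import *
b=cam('side');cv2.imwrite('pics/s16.png',cv2.resize(b['img'][150:400,240:460],None,fx=2.4,fy=2.4,interpolation=cv2.INTER_CUBIC))
E
```

```text
t 18.25 p [ 0.4709 -0.0419  0.084 ] yaw_y -12.49 z [ 0.1484  0.5899 -0.7937] op 0.973 F [ 0.2195 -0.2253 -0.3691] T [-0.3222  0.031   0.038 ]
q [-0.6608  0.0775  2.1756  0.6258  1.2551 -0.7625]
dp [-0.0056  0.01   -0.0056] rv [0.4408 0.8209 0.3844] 1.0079493635116263
eye in branch frame [-0.0032 -0.0067  0.0543] lug z in branch [0.0045 0.0164 0.9999] lug x [ 1.      0.0043 -0.0046]
```

View pics/m16.png

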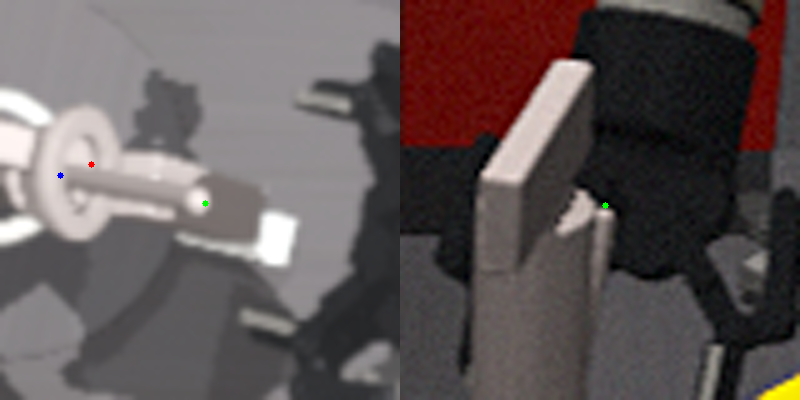

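View pics/s16.png

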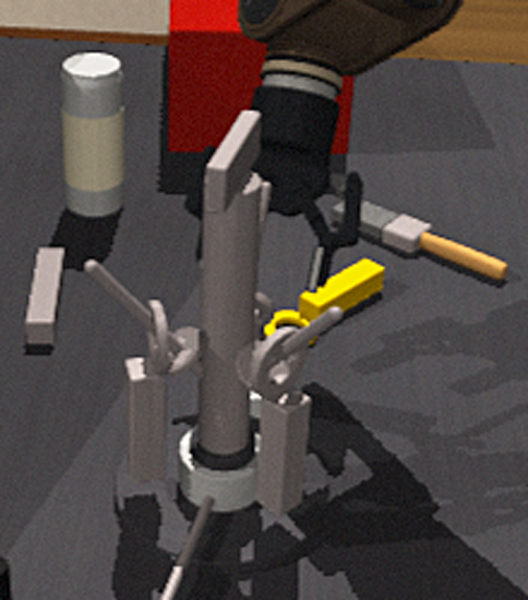

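Emit:
move_arm:
  linear:
    - [-0.003,-0.012,0.016]
    - [-0.005,-0.024,0.031]
    - [-0.005,-0.024,0.031]
    - [-0.005,-0.024,0.031]
    - [-0.005,-0.024,0.031]
    - [0,-0.01,0.03]
    - [0,0,0.03]
    - [0,0,0]
  twist:
    - [0,0,0]
    - [0,0,0]
    - [0,0,0]
    - [0,0,0]
    - [-3,0.7,0]
    - [-6,1.3,0]
    - [-6,1.3,0]
    - [-6,1.3,0]

```text
time: 19.07
eef_pos: [0.4396, -0.1643, 0.2885]
tcp_rot: [0.775, 0.617, 0.108, -0.081]
contact_force: [-0.5, 0.2, 0.4]
opening: 1.001
```

```bash
python3 ov.py m17.png .045;python3 - <<'E'
from h import *
b=cam('side');cv2.imwrite('pics/s17.png',cv2.resize(b['img'][150:400,240:460],None,fx=2.4,fy=2.4,interpolation=cv2.INTER_CUBIC))
E
```

```text
t 19.07 p [ 0.4396 -0.1643  0.2885] yaw_y -13.06 z [ 0.0678  0.2596 -0.9633] op 1.001 F [-0.4593  0.1775  0.3831] T [-0.1385  0.0182  0.0282]
q [-0.7228 -0.2016  1.9432  0.2421  1.5261 -0.5221]
dp [ 0.0257  0.1324 -0.2101] rv [21.6327 -4.741   1.092 ] 22.173059332036242
eye in branch frame [ 0.0273 -0.004   0.258 ] lug z in branch [0.377  0.007  0.9262] lug x [ 0.9261 -0.0177 -0.3769]
```

View pics/m17.png

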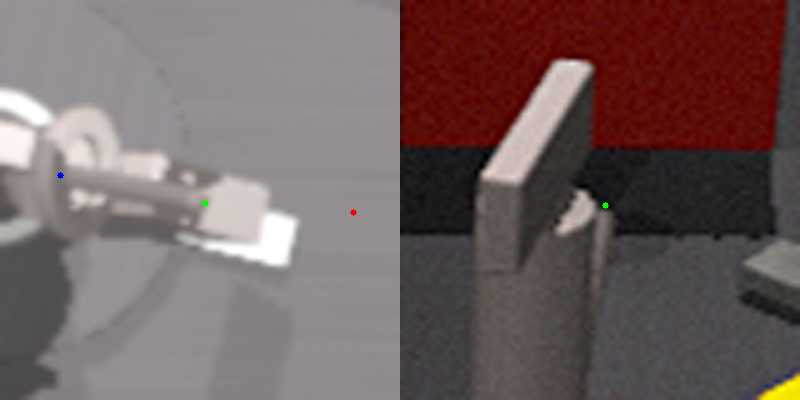

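View pics/s17.png

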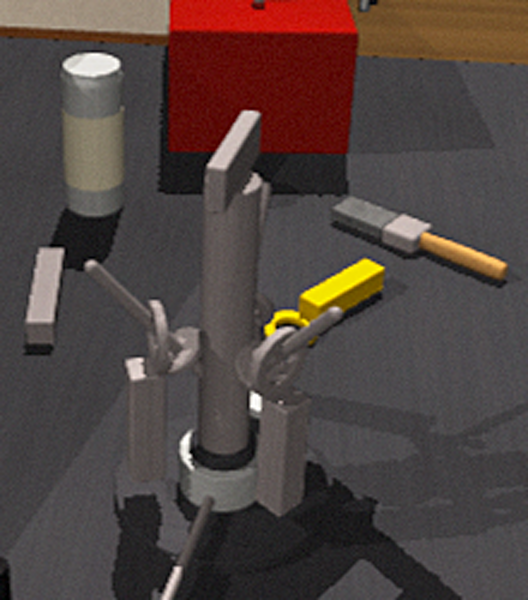

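```bash
cat > lugz.py <<'E'
from plan import *
def lugz(name):
    c=cam('top');W=cloud(c)
    q=proj(c,pB+.14*bz); u0,v0=int(q[0])-40,int(q[1])-40
    cv2.imwrite('pics/'+name,cv2.resize(c['img'][v0:v0+80,u0:u0+80],(640,640),interpolation=cv2.INTER_CUBIC))
    sub=W[v0:v0+80,u0:u0+80]
    P=sub.reshape(-1,3)-np.array([*ax,0]); t=np.cross(up,d)
    r=P@d;y=P@t;z=P[:,2]
    for lo in np.arange(0.02,.14,.01):
        k=(r>lo)&(r<lo+.01)&(abs(y)<.03)&(z>.02)
        if k.sum(): print('r %.2f'%lo,k.sum(),'z pct',np.percentile(z[k],[5,25,50,75,95]))
import sys
if __name__=='__main__': lugz(sys.argv[1])
E
python3 lugz.py l1.png
```

```text
r 0.02 54 z pct [0.0327 0.0482 0.1532 0.1556 0.1591]
r 0.03 133 z pct [0.1492 0.1654 0.17   0.3137 0.318 ]
r 0.04 193 z pct [0.1386 0.1486 0.1614 0.1695 0.3168]
r 0.05 114 z pct [0.1298 0.1355 0.1399 0.1535 0.1815]
r 0.06 64 z pct [0.1242 0.1285 0.1304 0.1882 0.197 ]
r 0.07 71 z pct [0.1125 0.131  0.1332 0.2016 0.2079]
r 0.08 74 z pct [0.099  0.1158 0.1239 0.2139 0.2209]
r 0.09 78 z pct [0.0833 0.0939 0.1038 0.2266 0.2322]
r 0.10 75 z pct [0.0623 0.0737 0.0784 0.0853 0.2284]
r 0.11 58 z pct [0.0495 0.0553 0.0594 0.064  0.0691]
r 0.12 7 z pct [0.0466 0.0493 0.0517 0.0521 0.0534]
```

View pics/l1.png

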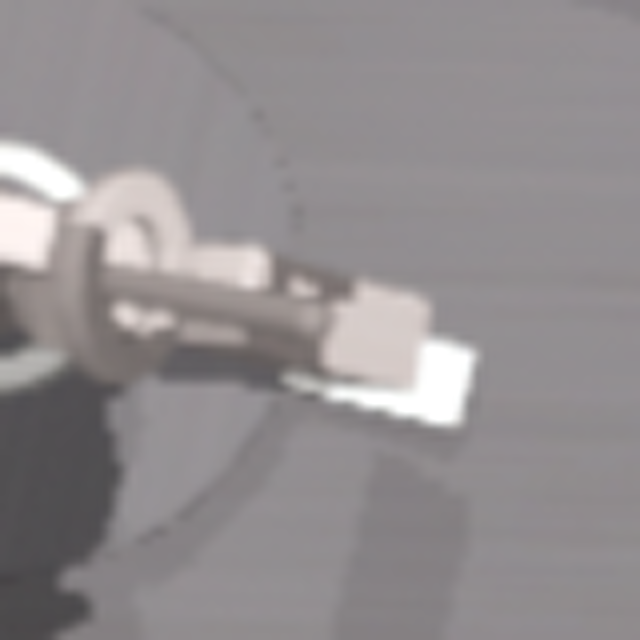

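Emit:
move_arm:
  linear:
    - [0,0,0.035]
    - [0,0,0.035]
    - [0.003,0.01,0.02]
    - [0.013,0.03,0]
    - [0.013,0.03,0]
    - [0.013,0.03,0]
    - [0.013,0.03,0]
    - [0.013,0.03,0]
    - [0.013,0.03,0]
    - [0.013,0.03,0]
    - [0.013,0.03,0]
    - [0.013,0.03,0]
    - [0.013,0.03,0]
    - [0.013,0.03,0]
    - [0.013,0.03,0]
    - [0.013,0.03,0]
    - [0,0,0]
  twist:
    - [-5,1.3,0]
    - [-5,1.3,0]
    - [-5,1.3,0]
    - [0,0,-6.8]
    - [0,0,-6.8]
    - [0,0,-6.8]
    - [0,0,-6.8]
    - [0,0,-6.8]
    - [0,0,-6.8]
    - [0,0,-6.8]
    - [0,0,-6.8]
    - [0,0,-6.8]
    - [0,0,-6.8]
    - [0,0,-6.8]
    - [0,0,-6.8]
    - [0,0,-6.8]
    - [0,0,0]

```text
time: 20.68
eef_pos: [0.5973, 0.2451, 0.3139]
tcp_rot: [0.99, -0.135, -0.018, -0.04]
contact_force: [-0.7, -0.4, -0.2]
opening: 1.002
```

```bash
python3 st.py; python3 lugz.py l2.png;  python3 - <<'E'
from h import *
b=cam('side');c=cam('top');cv2.imwrite('pics/s18.png',np.hstack([cv2.resize(b['img'][150:450,200:440],(400,500),interpolation=cv2.INTER_CUBIC),cv2.resize(c['img'][190:350,150:278+22],(400,427),interpolation=cv2.INTER_CUBIC)[:427].repeat(1,0) if 0 else cv2.resize(c['img'][170:370,140:300],(400,500))]))
E
```

```text
t 20.68 p [0.5973 0.2451 0.3139] yaw_y -105.65 z [-0.025   0.0849 -0.9961] op 1.002 F [-0.7277 -0.3772 -0.2142] T [-0.0817  0.0144 -0.019 ]
q [0.1939 0.1572 1.5294 0.0888 1.4636 2.0261]
r 0.02 53 z pct [0.0377 0.0516 0.1538 0.1569 0.159 ]
r 0.03 133 z pct [0.1502 0.165  0.1696 0.3149 0.3178]
r 0.04 190 z pct [0.1381 0.1493 0.1618 0.17   0.3168]
r 0.05 117 z pct [0.1303 0.1348 0.1399 0.1521 0.181 ]
r 0.06 64 z pct [0.1241 0.1271 0.1311 0.1871 0.1968]
r 0.07 71 z pct [0.1097 0.1309 0.133  0.1993 0.2084]
r 0.08 73 z pct [0.0965 0.1152 0.1233 0.2136 0.2206]
r 0.09 79 z pct [0.0841 0.0946 0.103  0.2266 0.2316]
r 0.10 75 z pct [0.0621 0.0734 0.079  0.0846 0.2278]
r 0.11 58 z pct [0.05   0.0547 0.0591 0.0622 0.0687]
r 0.12 6 z pct [0.0459 0.0468 0.0478 0.0485 0.0489]
```

View pics/s18.png

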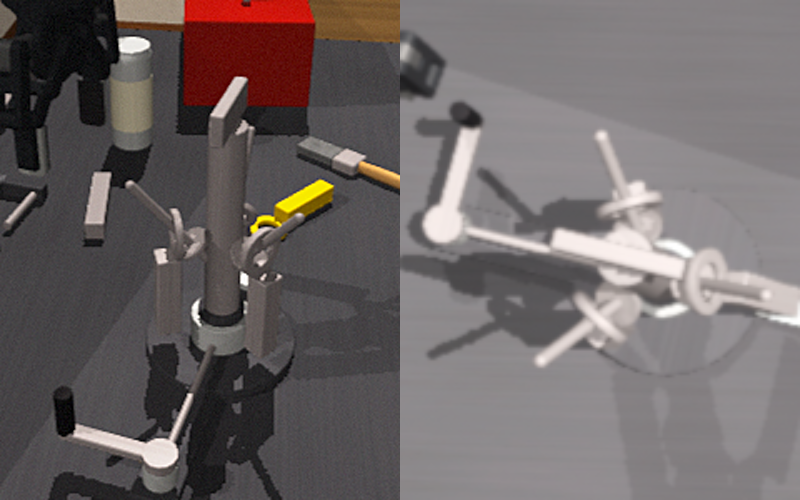

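```bash
python3 - <<'E'
from plan import *
c=cam('top');b=cam('side')
for n,k in(('top',c),('side',b)):
    W=cloud(k);m=(W[...,2]>.05)&(W[...,2]<.098)&(abs(W[...,0]-.617)<.03)&(abs(W[...,1]-.237)<.03)
    P=W[m];t=P[P[:,2]>.084]; print(n,len(P),P.min(0),P.max(0),'top',len(t),t.min(0),t.max(0),t.mean(0),np.percentile(P[:,2],98))
W=cloud(c);m=(W[...,2]>.04)&(W[...,2]<.056)&(abs(W[...,0]-.524)<.02)&(abs(W[...,1]-.257)<.02);P=W[m]
(q,r)=cv2.minEnclosingCircle(P[:,:2].astype(np.float32));print('pivot',q,r,P[:,2].mean())
m=(W[...,2]>0.305)&(W[...,2]<0.33); m[:, :180]=0; m[:,280:]=0;m[:240]=0;m[310:]=0
P=W[m];print('bar',cv2.minAreaRect(P[:,:2].astype(np.float32)))
print('rack knob model', ax-.0*d[:2], ax+.2*np.array([.206,.978])+.095*np.array([.978,-.206]))
# triangulate knob top centre
for k in (c,b): print(proj(k,[.617,.2374,.09]))
E
```

```text
top 100 [0.6091 0.2276 0.05  ] [0.6259 0.2438 0.0949] top 57 [0.6102 0.2278 0.0845] [0.6259 0.2438 0.0949] [0.6174 0.2361 0.09  ] 0.09443912376635441
side 282 [0.6104 0.2298 0.0506] [0.628  0.249  0.0928] top 104 [0.6106 0.2298 0.0841] [0.6277 0.249  0.0928] [0.6191 0.2405 0.0888] 0.09119122894939247
pivot (0.526845395565033, 0.2556852698326111) 0.01854071207344532 0.045111680845442405
bar ((0.4828440248966217, 0.06159723550081253), (0.08940766751766205, 0.01405339129269123), 77.70964813232422)
rack knob model [0.4829 0.0616] [0.617  0.2376]
(np.float64(163.16483797250643), np.float64(214.7077518732298))
(np.float64(238.51433140993308), np.float64(384.8004014110612))
```

Emit:
move_arm:
  linear:
    - [0.007,-0.003,-0.02]
    - [0.007,-0.003,-0.035]
    - [0.006,-0.002,-0.035]
    - [0,0,-0.035]
    - [0,0,-0.035]
    - [0,0,-0.03]
    - [0,0,0]
    - [0,0,0]
  twist:
    - [-2.5,-0.7,1.8]
    - [-2.4,-0.7,1.8]
    - [0,0,0]
    - [0,0,0]
    - [0,0,0]
    - [0,0,0]
    - [0,0,0]
    - [0,0,0]

```text
time: 21.6
eef_pos: [0.6195, 0.2197, 0.1315]
tcp_rot: [0.994, -0.107, 0.009, 0.001]
contact_force: [0.1, -0.7, 1.1]
opening: 0.998
```

```bash
python3 st.py
```

```text
t 21.6 p [0.6195 0.2197 0.1315] yaw_y -102.23 z [ 0.0186 -0.0035 -0.9998] op 0.998 F [ 0.1071 -0.6793  1.1433] T [-0.0026  0.0323  0.0048]
q [ 0.1897  0.3008  1.6926 -0.0077  1.1306  1.9772]
```

Emit:
move_arm:
  linear:
    - [-0.001,0.009,-0.02]
    - [-0.001,0.009,-0.02]
    - [0,0,-0.02]
    - [0,0,0]
    - [0,0,0]
  twist:
    - [0.2,1,0]
    - [0,0,0]
    - [0,0,0]
    - [0,0,0]
    - [0,0,0]

```text
time: 22.02
eef_pos: [0.6257, 0.2358, 0.0854]
tcp_rot: [0.994, -0.109, 0.01, -0.003]
contact_force: [0.3, 0.2, 0.5]
opening: 1.002
```

```bash
python3 st.py;python3 - <<'E'
from h import *
b=cam('side');cv2.imwrite('pics/s19.png',cv2.resize(b['img'][230:470,170:370],None,fx=2.5,fy=2.5,interpolation=cv2.INTER_CUBIC))
E
```

```text
t 22.02 p [0.6257 0.2358 0.0854] yaw_y -102.47 z [ 0.0201  0.0043 -0.9998] op 1.002 F [0.3494 0.1899 0.5328] T [-0.0173  0.0303 -0.0256]
q [0.2089 0.3716 1.6926 0.0001 1.0568 1.9974]
```

View pics/s19.png

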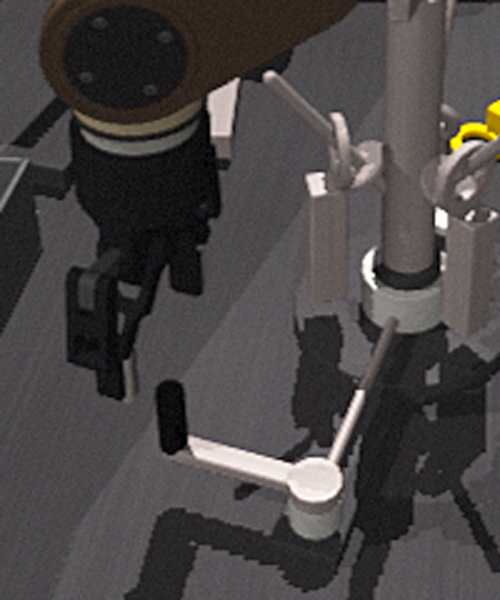

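```bash
python3 - <<'E'
from h import *
np.set_printoptions(precision=4,suppress=True)
b=cam('side');W=cloud(b)
for u,v in [(170+112/2.5,230+370/2.5),(170+128/2.5,230+375/2.5),(170+118/2.5,230+390/2.5),(170+180/2.5,230+280/2.5),(170+195/2.5,230+285/2.5),(170+185/2.5,230+265/2.5)]:
    u=int(u);v=int(v);print(u,v,W[v,u])
for z in(.135,.12): 
  for y in(.19,.285): print(y,z,proj(b,(.6257,y,z)))
E
```

```text
214 378 [0.6288 0.305  0.1731]
221 380 [0.6266 0.2853 0.1491]
217 386 [0.631  0.2916 0.1436]
242 342 [0.6189 0.1929 0.1362]
248 344 [0.6089 0.1954 0.1354]
244 336 [0.6148 0.1936 0.1496]
0.19 0.135 (np.float64(238.23277063069014), np.float64(341.03175556699466))
0.285 0.135 (np.float64(222.47903097484755), np.float64(387.1047043524128))
0.19 0.12 (np.float64(238.8503862011559), np.float64(348.19741861529053))
0.285 0.12 (np.float64(223.33282115269208), np.float64(394.61822150478656))
```

Emit:
move_arm:
  linear:
    - [-0.006,0.001,0]
    - [-0.004,0.001,-0.015]
    - [-0.002,0,-0.015]
    - [-0.002,0,-0.015]
    - [0,0,0]
    - [0,0,0]
  twist:
    - [-0.2,1.2,0.4]
    - [0,0.5,0]
    - [0,0.5,0]
    - [0,0,0]
    - [0,0,0]
    - [0,0,0]

```text
time: 22.62
eef_pos: [0.6139, 0.2382, 0.044]
tcp_rot: [0.994, -0.105, -0.006, -0.001]
contact_force: [-0.1, 0.2, 0.8]
opening: 0.997
```

```bash
python3 st.py
```

```text
t 22.62 p [0.6139 0.2382 0.044 ] yaw_y -102.06 z [-0.0119  0.003  -0.9999] op 0.997 F [-0.062   0.1611  0.7825] T [ 0.0737 -0.0087  0.0373]
q [0.214  0.4189 1.7142 0.0064 1.0195 1.992 ]
```

Emit:
move_arm:
  linear:
    - [0.001,0,-0.012]
    - [0.001,0,-0.011]
    - [0,0,0]
    - [0,0,0]
  twist:
    - [0,0,0]
    - [0,0,0]
    - [0,0,0]
    - [0,0,0]

```text
time: 22.95
eef_pos: [0.6158, 0.2382, 0.018]
tcp_rot: [0.994, -0.105, -0.007, -0.001]
contact_force: [-1.0, 0.0, -0.0]
opening: 1.002
```

```bash
python3 st.py;python3 - <<'E'
from h import *
b=cam('side');cv2.imwrite('pics/s20.png',cv2.resize(b['img'][270:470,170:370],None,fx=3,fy=3,interpolation=cv2.INTER_CUBIC))
E
```

```text
t 22.95 p [0.6158 0.2382 0.018 ] yaw_y -102.05 z [-0.013   0.0028 -0.9999] op 1.002 F [-0.9941  0.0062 -0.0252] T [-0.0037 -0.0116  0.0094]
q [0.2134 0.4574 1.7158 0.0066 0.9806 1.9908]
```

View pics/s20.png

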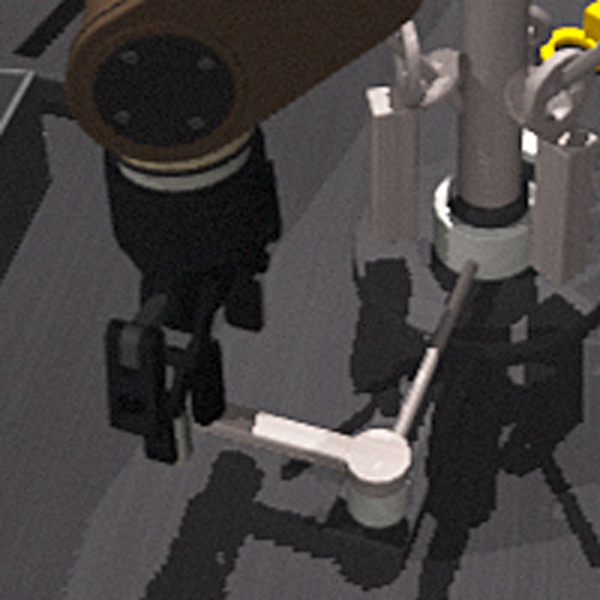

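Emit:
move_arm:
  linear:
    - [0,0,0]
    - [0,0,0]
    - [0,0,0]
    - [0,0,0]
    - [0,0,0]
    - [0,0,0]
    - [0,0,0]
  twist:
    - [0,0,0]
    - [0,0,0]
    - [0,0,0]
    - [0,0,0]
    - [0,0,0]
    - [0,0,0]
    - [0,0,0]
  grip: 0
  force: 30

```text
time: 23.58
eef_pos: [0.6169, 0.2379, 0.02]
tcp_rot: [0.994, -0.105, -0.005, -0.001]
contact_force: [-0.4, 0.7, -3.0]
opening: 0.203
```

```bash
python3 st.py; python3 - <<'E'
import numpy as np
pv=np.array([.5245,.2572]); r=.095; th0=np.radians(-11.9)
for q in np.arange(0,1.61,.1):
    a=th0+q; print(round(q,2),(pv+r*np.array([np.cos(a),np.sin(a)])).round(4))
E
```

```text
t 23.58 p [0.6169 0.2379 0.02  ] yaw_y -102.05 z [-0.0106  0.0024 -0.9999] op 0.203 F [-0.4174  0.7418 -2.9965] T [ 0.0971 -0.0851 -0.0551]
q [0.2129 0.4552 1.7146 0.0055 0.9817 1.991 ]
0.0 [0.6175 0.2376]
0.1 [0.6189 0.247 ]
0.2 [0.6195 0.2565]
0.3 [0.6191 0.266 ]
0.4 [0.6177 0.2754]
0.5 [0.6155 0.2846]
0.6 [0.6123 0.2935]
0.7 [0.6082 0.3021]
0.8 [0.6033 0.3102]
0.9 [0.5976 0.3178]
1.0 [0.5912 0.3248]
1.1 [0.5841 0.3312]
1.2 [0.5764 0.3367]
1.3 [0.5682 0.3415]
1.4 [0.5596 0.3455]
1.5 [0.5506 0.3485]
1.6 [0.5414 0.3507]
```

Emit:
move_arm:
  linear:
    - [0.001,0.009,0]
    - [0.001,0.01,0]
    - [0,0.01,0]
    - [-0.001,0.009,0]
    - [-0.002,0.009,0]
    - [-0.003,0.009,0]
    - [-0.004,0.009,0]
    - [0,0,0]
  twist:
    - [0,0,5.7]
    - [0,0,5.7]
    - [0,0,5.7]
    - [0,0,5.7]
    - [0,0,5.7]
    - [0,0,5.7]
    - [0,0,5.7]
    - [0,0,0]

```text
time: 24.25
eef_pos: [0.6069, 0.3034, 0.02]
tcp_rot: [0.968, 0.25, -0.008, 0.001]
contact_force: [-0.6, -0.3, -0.1]
opening: 0.205
```

```bash
cat > cm.py <<'E'
from st import *
s,R=st();v=s['eef_pos'][:2]-np.array([.5245,.2572]);print('q',np.arctan2(v[1],v[0])+np.radians(11.9),'r',np.hypot(*v))
E
python3 cm.py
```

```text
t 24.25 p [0.6069 0.3034 0.02  ] yaw_y -61.0 z [-0.015  -0.006  -0.9999] op 0.205 F [-0.5601 -0.3097 -0.096 ] T [-0.0951 -0.0892 -0.041 ]
q [ 0.3148  0.4914  1.6626 -0.0012  1.0036  1.3801]
q 0.7188545182224975 r 0.09452006224951165
```

Following the arc well. Continuing from 0.72 past dead centre to about 1.57.

Emit:
move_arm:
  linear:
    - [-0.005,0.008,0]
    - [-0.006,0.008,0]
    - [-0.006,0.007,0]
    - [-0.007,0.006,0]
    - [-0.008,0.006,0]
    - [-0.008,0.005,0]
    - [-0.009,0.004,0]
    - [-0.009,0.003,0]
    - [0,0,0]
  twist:
    - [0,0,5.7]
    - [0,0,5.7]
    - [0,0,5.7]
    - [0,0,5.7]
    - [0,0,5.7]
    - [0,0,5.7]
    - [0,0,5.7]
    - [0,0,5.7]
    - [0,0,0]

```text
time: 25.0
eef_pos: [0.5456, 0.3489, 0.02]
tcp_rot: [0.79, 0.613, -0.009, 0.004]
contact_force: [-2.7, -0.1, 0.8]
opening: 0.197
```

```bash
python3 cm.py
```

```text
t 25.0 p [0.5456 0.3489 0.02  ] yaw_y -14.42 z [-0.0096 -0.0183 -0.9998] op 0.197 F [-2.6826 -0.1427  0.7749] T [0.196  0.2582 0.2126]
q [ 0.418   0.4345  1.7439 -0.0154  0.9794  0.6784]
q 1.552151855043758 r 0.09408027075482807
```

Emit:
move_arm:
  linear:
    - [-0.006,0.001,0]
    - [0,0,0]
  twist:
    - [0,0,2]
    - [0,0,0]

```text
time: 25.17
eef_pos: [0.5422, 0.3495, 0.0201]
tcp_rot: [0.781, 0.624, -0.006, 0.006]
contact_force: [-1.5, 3.0, -1.4]
opening: 0.203
```

```bash
python3 cm.py
```

```text
t 25.17 p [0.5422 0.3495 0.0201] yaw_y -12.73 z [-0.0018 -0.0174 -0.9998] op 0.203 F [-1.5414  2.989  -1.4315] T [0.3071 0.4001 0.0553]
q [ 0.4221  0.4261  1.7555 -0.0183  0.9688  0.6547]
q 1.588814928102628 r 0.09400603981014624
```

Emit:
move_arm:
  linear:
    - [0,0,0]
    - [0,0,0]
    - [0,0,0]
    - [0,0,0]
    - [0,0,0]
    - [0,0,0.03]
    - [0,0,0.04]
    - [0,0,0.04]
    - [0,0,0.04]
    - [0,0,0.04]
    - [0,0,0]
  twist:
    - [0,0,0]
    - [0,0,0]
    - [0,0,0]
    - [0,0,0]
    - [0,0,0]
    - [0,0,0]
    - [0,0,0]
    - [0,0,0]
    - [0,0,0]
    - [0,0,0]
    - [0,0,0]
  grip: 1

```text
time: 26.08
eef_pos: [0.5395, 0.3455, 0.2135]
tcp_rot: [0.787, 0.617, -0.011, 0.004]
contact_force: [1.1, 1.2, 0.7]
opening: 1.002
```

```bash
python3 cm.py;python3 - <<'E'
from h import *
b=cam('side','s21.png');cam('top','t21.png')
E
```

```text
t 26.08 p [0.5395 0.3455 0.2135] yaw_y -13.76 z [-0.0122 -0.0207 -0.9997] op 1.002 F [1.1427 1.2397 0.749 ] T [-0.0102 -0.0469  0.0387]
q [ 0.4176  0.2165  1.64   -0.0145  1.3046  0.6617]
q 1.6105673975621972 r 0.08954148540599884
```

View pics/s21.png

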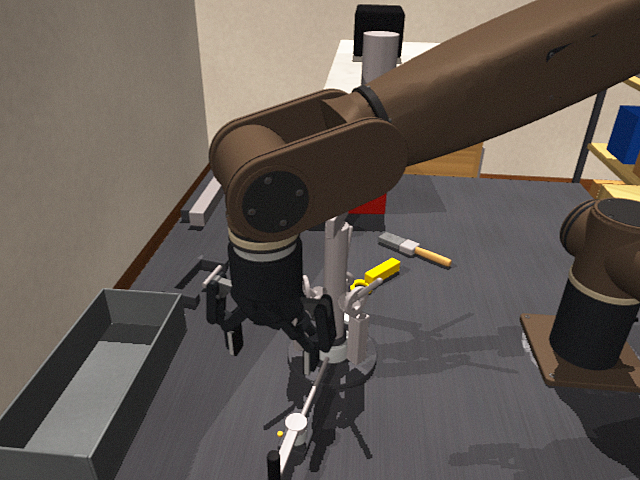

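View pics/t21.png

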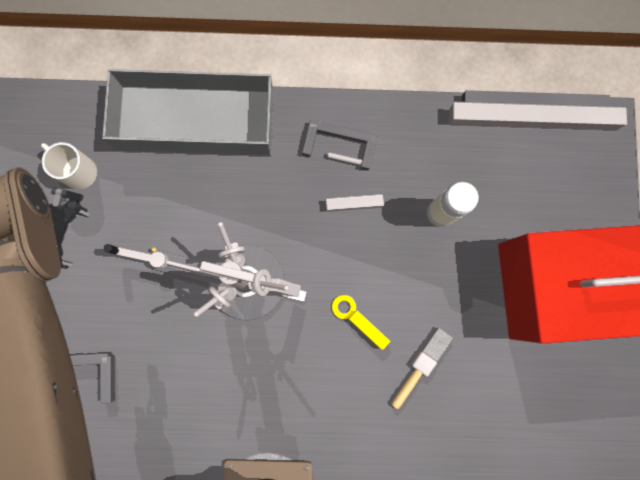

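```bash
python3 lugz.py l3.png; python3 - <<'E'
from plan import *
c=cam('top');b=cam('side');W=cloud(c)
m=(W[...,2]>0.305)&(W[...,2]<0.33); m[:, :180]=0; m[:,280:]=0;m[:240]=0;m[310:]=0
P=W[m];print('bar',cv2.minAreaRect(P[:,:2].astype(np.float32)))
m=(W[...,2]>.075)&(W[...,2]<.1)&(abs(W[...,0]-.543)<.03)&(abs(W[...,1]-.35)<.03);P=W[m];k=P.mean(0);print('knob',len(P),k,'cam q',np.arctan2(k[1]-.2572,k[0]-.5245)+np.radians(11.9))
for n,u,v in[('can',462,198),('offcut',354,202)]: print(n,W[v,u])
cv2.imwrite('pics/s22.png',cv2.resize(b['img'][190:390,310:410],(400,800))[:600])
E
```

```text
r 0.02 54 z pct [0.0356 0.075  0.154  0.156  0.1595]
r 0.03 135 z pct [0.1509 0.1651 0.1696 0.3136 0.3182]
r 0.04 189 z pct [0.1384 0.1496 0.1611 0.1693 0.3171]
r 0.05 115 z pct [0.1305 0.1359 0.1397 0.1527 0.181 ]
r 0.06 65 z pct [0.124  0.1272 0.1309 0.1875 0.196 ]
r 0.07 72 z pct [0.1104 0.1312 0.1341 0.2    0.2085]
r 0.08 73 z pct [0.0947 0.1145 0.1224 0.2136 0.2219]
r 0.09 78 z pct [0.0831 0.093  0.1018 0.2267 0.2317]
r 0.10 75 z pct [0.0607 0.073  0.0787 0.0858 0.2278]
r 0.11 59 z pct [0.0502 0.0547 0.0601 0.0645 0.0687]
r 0.12 6 z pct [0.0446 0.0486 0.0504 0.0508 0.0509]
bar ((0.48289403319358826, 0.06159462034702301), (0.08970875293016434, 0.014067376032471657), 77.89472198486328)
knob 73 [0.5422 0.3482 0.0881] cam q 1.5870082991527714
can [ 0.6546 -0.3777  0.1685]
offcut [ 0.6715 -0.1755  0.0252]
```

View pics/l3.png

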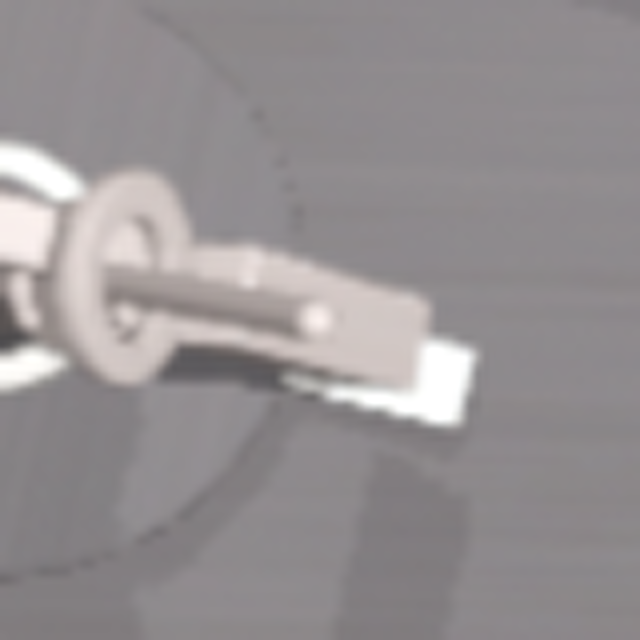

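```bash
python3 -c "
from plant import *
print(sign_off())"
```

```text
the job is handed in; nothing more can be done
None
```

The job is done in the order you asked and was handed in at about 26 s of the 72 s allowed. The grader gives no verdict, so the results below come from my own camera checks.

- **Tree:** I gripped the turning bar and turned the tree about 151° counter-clockwise. The bar and empty branch now lie at -102.1°, and the pointer measures -101.8°.
- **Lug:** I threaded the grey loose lug over the branch, slid it to about 49 mm along the rod and let it go. It has not moved in several looks since. The eye is around the rod and down at the collar, and the lowest point is about 45 mm above the table.
- **Cam:** I swung the lever past dead centre and released it. It stayed at about 1.59 rad by camera (clamped end 1.6) once the arm was clear.
- **Bystanders:** The spray can and offcut are where they were, and the yellow look-alike was not touched. Contact forces stayed low; the highest reading I saw was about 14 N, while gripping the turning bar.

Two things did not match the text:

- **Tool length:** The fingertips were about 37 mm farther back along the tool axis than the reported TCP and `tips_ahead` imply. I set all grasp heights from the camera instead.
- **How the lug hangs:** The lug does not hang fully upright like the two wired ones. It leans about 35° outward, probably because its ring rests on the collar.

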